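# Vent the vacuum chamber and rack the specimen bars

## Robot

A 6-joint arm with a two-finger parallel gripper is mounted at the origin on the work surface. World frame = base frame: x ahead of the robot, y to its left, z up, the work surface at z = 0. Lengths are in m, angles in rad, forces in N, time in s.
With the tool pointing down it reaches from about 0.375 to 0.9 m from the base axis. Payload 3.1 kg.
Tool frame: the origin (TCP) lies midway between the tips of the shut fingers; the grasp point (between the pads) lies 19 mm behind it (pinch_z is the distance from the TCP to the grasp point, in m); z points along the fingers, y is the line along which they close (so a half turn about z gives the same grasp; the last joint's range is limited). The gripper opens to 85 mm and grips with 20 to 120 N. Pads are 22 mm wide; open, the fingers measure 114 mm over their backs; the gripper's body (76 mm by 85 mm) begins 54 mm behind the grasp point. The pads swing forward as they close: fully open they stand 13 mm farther back than shut.
Start: joints at [0.934, 0.527, 1.433, -0, 1.181, -0.178], TCP at [0.276, 0.561, 0.231] pointing down, gripper open.
Joint ranges: [-3.08, 3.08], [-0.75, 2.2], [0.22, 2.44], [-1.43, 4.57], [0, 2.65], [-2.85, 2.85]. Speed limits (rad/s): [2.79, 2.79, 3.14, 3.14, 3.14, 3.14].

## Interface

Orientations are given as a unit quaternion [x, y, z, w].
In Python, from station import sense, snapshot, camera_params, sign_off, pinch_z gives the robot as it stands. The module is installed in compiled form; this text tells all that it offers.
- The arm moves only by the shell command python3 -m handwheel 'ROWS' [FORCE]. ROWS is JSON, a list that holds one entry, the list of rows, each a list of 7 numbers: the turn, a rotation vector about the tool's x, y, z in degrees, then the shift along the tool's x, y, z in m, then the opening, from 0 (shut) to 1 (fully open). A call has 1 to 20 rows; each row shifts and turns the commanded pose from where the row before left it, along the tool's axes as they then stand; what a row does not reach is not made up. A row lasts 1/8 s, in which the tool goes at most 62.5 mm and 10.7 degrees, less where a joint would pass 70% of its speed; a pose out of reach is approached as far as the arm can. A call with a gripper value outside its range is refused whole. The fingers move at their own pace and stop on an object; FORCE is the grip in N (left out, the last holds). Time passes only in rows, so rows that do not move let the fingers close. It gives the time, the measured TCP pose, the force, the opening and the grip force at its end, in the units of the state.
- sense(): the state, without advancing time (a new reading comes with each control period).
- snapshot(name): name is "scene" or "top" or "wrist"; returns the picture (400x640x3 uint8, red, green, blue); there is no depth.
- camera_params(name): a dict with "fx", "fy", "cx", "cy" (pixels), "k1" (the pictures are not rectified: a ray, as slopes to the right and down, at radius r is drawn at 1 + k1 r^2 times it, then the intrinsics apply), "world_to_cam" (4x4, takes a point from world to camera coordinates); the wrist camera has in their place "mount" (4x4, takes a point from camera to tool coordinates, whose origin is the TCP and whose axes are the flange's). Camera axes: x right, y down, z forward; pixel columns grow to the right and rows downward; lengths in m; the calibration is good to about 2 mm. A picture is of the moment at which its call begins: read the wrist's pose just before it. camera_params takes no time and is no camera call.
- sign_off(): hands the job in; it is judged then, once.
The state is a dict: "t": time; "q": joint angles; "qd": joint speeds; "tau": joint torques, N m; "tcp_pos": TCP position; "tool_rot": TCP orientation; "force": force on the tool from outside, world axes, zero at the start; "ft_torque": the same for the moment, N m; "finger_gap": opening from 0.0 (shut) to 1.0 (fully open); "gripper_force": force on a finger pad.
Only numpy, scipy, OpenCV 4.12 (cv2) and the standard library are available. Lean on these libraries where they do the work, as an engineer would, in place of code of your own. Each camera call takes 0.05 s, during which the arm holds its last target. There are 200 camera calls.

## Task

Vent the vacuum chamber: unscrew the little knurled brass lock nut on its valve all the way up (counter-clockwise seen from above), then push the freed red-tipped pin right down, hold it there for a good two seconds and let go. Only after that take the lid off and lay it flat on the bench clear of the chamber, move every specimen bar from the chamber onto the narrow green rail, each lying crosswise and balanced at its middle, and then put the lid back squarely on the empty chamber. Leave the jar, the stopper and the caliper where they are.

Things in the scene. Friction and masses are not known exactly. Their poses are not given: they have to be found in the camera images.
- chamber_rim (a point): Centre of the rim, 50 mm above the bench, of the fixed aluminium chamber, an open box 136 (x) x 260 (y) x 50 mm. z up. Walls 12 mm; the well's floor is 38 mm below this point. Bars start flat on it, roughly along x, 54 mm apart in y. The valve stands at x = +112 mm, y = 0, outside the long side, on a blue block 64 x 44 mm, 30 mm high, and a steel post 20 mm thick, its top 60 mm above the bench.
- nut_mid (a point): Centre of the valve's knurled brass lock nut, 16 mm diameter, 14 mm high, axis upright, 79 mm above the bench when screwed down; moves with the nut. Below it a 13 mm stem runs 12 mm down to the wider post; the pin stands up through it.
- nut (a joint): Angle of the lock nut, rad: 0 screwed down, grows counter-clockwise seen from above to a stop at 4.8 (fully unscrewed); starts at 0 to 1. It rises 1.3 mm per rad and stays on the pin; about 0.02 N m turns it. The pin can be pressed no further than the nut has risen.
- pin_tip (a point): Top of the valve pin: a red ball tip of 8 mm diameter on a 7 mm steel pin, on the nut's axis, 106 mm above the bench when up; 20 mm above the nut's top when the nut is down, 14 mm when it is fully unscrewed. The nut goes down with the pin.
- pin (a joint): How far the valve pin is pressed down, in m: 0 up, 0.0045 fully down. Spring-loaded, about 2 N to start and 5 N when fully down; it springs back.
- lid_grip (a point): Centre of the loose lid's handle, 24 mm above the lid's underside. The lid is a clear plate with blue border, 140 (x) x 264 (y) x 8 mm, 0.42 kg, flat underside, no lip; axes as the chamber's when on. The blue handle block in its middle is 80 (x) x 16 (y) mm and 32 mm high above the plate. It starts on the rim; it may get knocked aside by some cm.
- rail_top (a point): Centre of the top face of the narrow rail fixed to the bench: a green bar 18 mm wide (x), 230 mm long (y), its top 70 mm above the bench, on a thin web and a 50 mm wide foot. x across the rail, y along it, z up.
- bar0_mid (a point): Centre of a specimen bar: reddish-brown, square section 24 x 24 mm, 70 mm long along its x, yellow ends, 85 g; any of its four long sides may lie downwards. Two to four bars are there; an absent one gives None.
- bar1_mid (a point): Centre of a specimen bar: reddish-brown, square section 24 x 24 mm, 70 mm long along its x, yellow ends, 85 g; any of its four long sides may lie downwards. Two to four bars are there; an absent one gives None.
- bar2_mid (a point): Centre of a specimen bar: reddish-brown, square section 24 x 24 mm, 70 mm long along its x, yellow ends, 85 g; any of its four long sides may lie downwards. Two to four bars are there; an absent one gives None.
- bar3_mid (a point): Centre of a specimen bar: reddish-brown, square section 24 x 24 mm, 70 mm long along its x, yellow ends, 85 g; any of its four long sides may lie downwards. Two to four bars are there; an absent one gives None.
- reagent: Bystander: small amber jar, 48 mm diameter, 80 mm high; origin at its underside. Leave alone.
- stopper: Bystander: black rubber stopper, 40 mm diameter, 30 mm high; origin at its underside. Leave alone.
- caliper: Bystander: caliper lying on the bench, 200 mm long along its y, 12 mm high; origin at its underside. Leave alone.
Things that resemble listed ones, but are neither listed nor needed, are in the scene too. Leave any turquoise look-alike of the part that bears rail_top alone.

How it is judged:
By the outcome, as a careful person would: the job done as asked, in the order asked, and still so for the second after the job is handed in, with the robot touching nothing.
Of bar0, bar1, bar2, bar3 only 2 to 4 are there at a start; the rules pass over those that are not, and their reading is None.
At some moment in a run one of lid may be knocked a few centimetres aside while the robot is not near it.
Once in a run the grip may slacken for a moment while it holds something.
It also fails if it takes over 210 s, if anything falls off the work surface, if the arm or the gripper's body presses on something with over 40 N, if the wrist force passes 120 N, or if a joint passes its speed limit or range.

## Working session

There is one attempt and no reset: what is moved stays moved. The work goes in short steps, Python scripts to look and compute and a shell command to move; the robot and the scene stay as the last step left them, time stands still between calls to the robot, and variables do not carry over. Pictures are saved under pics/ and viewed, at most 14 in all, crops included, and the job is handed in when it is done.

```bash
ls; mkdir -p pics
python3 - <<'E'
from station import *
import cv2,numpy as np
np.set_printoptions(precision=4,suppress=True)
s=sense();print(s);print(pinch_z)
for n in("scene","top","wrist"):
    p=camera_params(n);print(n,{k:(np.array(v)) for k,v in p.items()})
    im=snapshot(n);cv2.imwrite(f"pics/{n}0.png",im[:,:,::-1])
E
```

```text
pics
{'t': 0.0, 'q': array([ 0.9345,  0.5285,  1.4339, -0.    ,  1.1814, -0.1785]), 'qd': array([ 0.0009,  0.0001,  0.0004,  0.0001, -0.0016,  0.0005]), 'tau': array([  0.0008, -44.2346, -17.8025,  -0.0003,   0.0084,  -0.    ]), 'tcp_pos': array([0.2758, 0.56  , 0.2303]), 'tool_rot': array([ 0.2269,  0.9739, -0.001 , -0.0004]), 'force': array([ 0.0314,  0.1831, -0.1792]), 'ft_torque': array([ 0.0603,  0.0018, -0.0679]), 'gripper_force': 0.0, 'finger_gap': 0.9983272768810751}
0.0187
scene {'fx': array(375.2548), 'fy': array(375.2548), 'cx': array(319.0873), 'cy': array(197.2727), 'k1': array(0.0125), 'world_to_cam': array([[-0.8498,  0.527 , -0.0078,  0.6028],
       [ 0.4247,  0.6759, -0.6024, -0.1496],
       [-0.3122, -0.5153, -0.7982,  1.1592],
       [ 0.    ,  0.    ,  0.    ,  1.    ]])}
top {'fx': array(520.5748), 'fy': array(520.5748), 'cx': array(325.0227), 'cy': array(203.1587), 'k1': array(-0.1364), 'world_to_cam': array([[-0.0198, -0.9998, -0.0064, -0.0882],
       [-0.9963,  0.0203, -0.0841,  0.6429],
       [ 0.0842,  0.0047, -0.9964,  1.2208],
       [ 0.    ,  0.    ,  0.    ,  1.    ]])}
wrist {'fx': array(294.4132), 'fy': array(294.4132), 'cx': array(312.5301), 'cy': array(194.9709), 'k1': array(0.0076), 'mount': array([[ 0.0001, -0.9579, -0.287 ,  0.0731],
       [ 1.    , -0.    ,  0.0003,  0.0006],
       [-0.0003, -0.287 ,  0.9579, -0.1421],
       [ 0.    ,  0.    ,  0.    ,  1.    ]])}
```

View pics/top0.png

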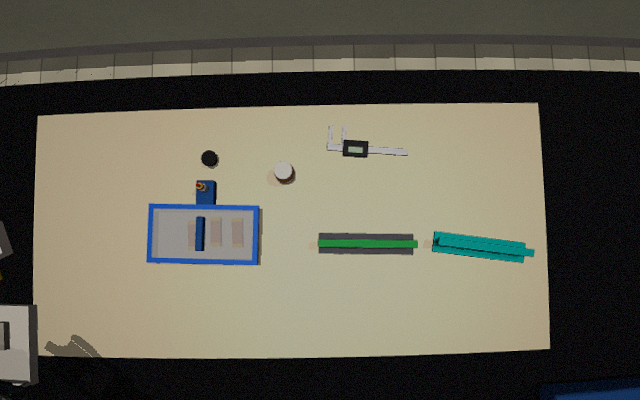

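View pics/scene0.png

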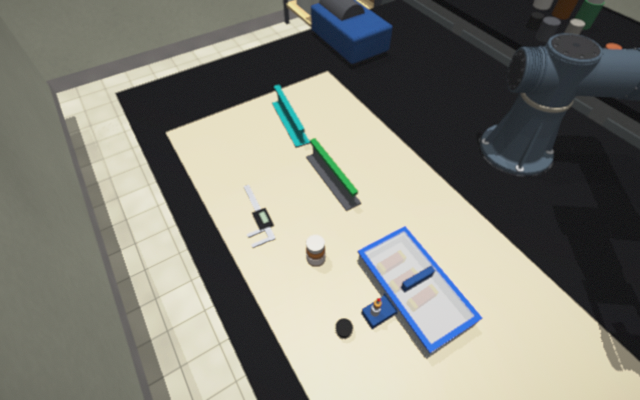

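The top view shows the lidded chamber at about (203,235) with three bars under the lid, at columns ~193, 216 and 238. The valve is at (205,188), the jar at (284,171), the stopper at (209,158) and the caliper at (365,149). Two rails are candidates: green at (367,243) and turquoise at (483,247). Green fits rail_top, because turquoise is the look-alike to leave alone.

```bash
cat > h.py <<'E'
from station import *
import cv2,numpy as np
from scipy.spatial.transform import Rotation as Ro
np.set_printoptions(precision=4,suppress=True)
def cam(n,s=None):
    p=camera_params(n);K=np.array([[p['fx'],0,p['cx']],[0,p['fy'],p['cy']],[0,0,1.]])
    d=np.array([p['k1'],0,0,0,0.])
    if n=='wrist':
        s=s or sense();T=np.eye(4);T[:3,:3]=Ro.from_quat(s['tool_rot']).as_matrix();T[:3,3]=s['tcp_pos']
        c2w=T@np.array(p['mount'])
    else: c2w=np.linalg.inv(np.array(p['world_to_cam']))
    return K,d,c2w
def ray(c,uv):
    K,d,M=c;u=cv2.undistortPoints(np.array(uv,float).reshape(-1,1,2),K,d)[:,0]
    return M[:3,3],np.c_[u,np.ones(len(u))]@M[:3,:3].T
def plane(c,uv,z):
    o,r=ray(c,uv);return o+r*((z-o[2])/r[:,2])[:,None]
def proj(c,P):
    K,d,M=c;W=np.linalg.inv(M);rv=cv2.Rodrigues(W[:3,:3])[0]
    return cv2.projectPoints(np.array(P,float).reshape(-1,1,3),rv,W[:3,3],K,d)[0][:,0]
def tri(c1,p1,c2,p2):
    o1,r1=ray(c1,[p1]);o2,r2=ray(c2,[p2]);A=np.c_[r1[0],-r2[0]]
    t=np.linalg.lstsq(A,o2-o1,rcond=None)[0];a=o1+t[0]*r1[0];b=o2+t[1]*r2[0]
    return (a+b)/2,np.linalg.norm(a-b)
def shot(n,name=None):
    s=sense();im=snapshot(n)
    if name: cv2.imwrite(f'pics/{name}.png',im[:,:,::-1])
    return im,cam(n,s),s
def mask(im,lo,hi):
    return cv2.inRange(cv2.cvtColor(im,cv2.COLOR_RGB2HSV),np.array(lo),np.array(hi))
def blobs(m,amin=15):
    cs=cv2.findContours(m,cv2.RETR_EXTERNAL,cv2.CHAIN_APPROX_NONE)[0]
    return sorted([c for c in cs if cv2.contourArea(c)>amin],key=cv2.contourArea,reverse=True)
def yawof(s): # direction of tool y and x in world, deg
    R=Ro.from_quat(s['tool_rot']).as_matrix();return [np.degrees(np.arctan2(R[1,i],R[0,i])) for i in (0,1)]
def go(target,s=None):
    """tool-frame shift to bring TCP to target"""
    s=s or sense();R=Ro.from_quat(s['tool_rot']).as_matrix();return R.T@(np.array(target)-s['tcp_pos'])
def rect(c,m_c,z):
    P=plane(c,m_c.reshape(-1,2),z)[:,:2];return cv2.minAreaRect((P*1000).astype(np.float32))
E
python3 - <<'E'
from h import *
im=cv2.imread('pics/top0.png')[:,:,::-1].copy();c=cam('top')
for nm,lo,hi,z in(('blue',(105,120,60),(125,255,255),.056),('green',(50,120,60),(75,255,255),.07),('red',(0,120,100),(12,255,255),.102),('turq',(82,120,60),(95,255,255),.07)):
    for b in blobs(mask(im,lo,hi),4)[:4]: 
        r=cv2.boundingRect(b);print(nm,r,cv2.contourArea(b),rect(c,b,z))
for nm,p,z in(('jar',(284,171),.08),('stop',(209,158),.03),('calA',(330,149),.01),('calB',(406,153),.01),('calC',(330,126),.01)): print(nm,plane(c,[p],z))
print(yawof(sense()))
E
```

```text
blue (147, 181, 112, 84) 6644.0 ((600.0067749023438, 188.39645385742188), (264.946533203125, 194.89944458007812), 87.94340515136719)
blue (555, 388, 85, 12) 608.0 ((164.1719207763672, -751.3689575195312), (224.2343292236328, 27.744016647338867), 85.09815216064453)
green (319, 239, 99, 9) 680.5 ((543.3192138671875, -198.67953491210938), (226.14891052246094, 18.39875602722168), 88.72212982177734)
turq (432, 232, 102, 31) 1774.0 ((526.776611328125, -467.7774353027344), (240.97105407714844, 46.85305404663086), 81.65287780761719)
jar [[ 0.713  -0.0081  0.08  ]]
stop [[0.7566 0.1787 0.03  ]]
calA [[ 0.7755 -0.1159  0.01  ]]
calB [[ 0.7621 -0.3025  0.01  ]]
calC [[ 0.8332 -0.1171  0.01  ]]
[np.float64(153.77085650704876), np.float64(63.77088481711031)]
```

Run:
```python
import cv2
a=cv2.imread('pics/top0.png')[145:275,140:300];cv2.imwrite('pics/c1.png',cv2.resize(a,None,fx=4.5,fy=4.5,interpolation=cv2.INTER_CUBIC))
```

```text
(no output)
```

View pics/c1.png

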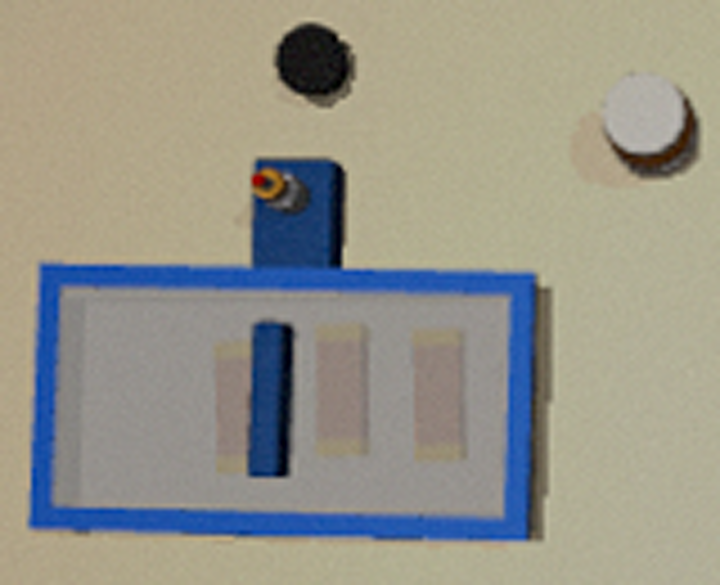

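The enlarged crop shows the valve's red tip at image (197.6,185.2) with the brass nut just right of it. The lid handle is at (200,233). Three bars lie under the lid at columns ~191.5, 216 and 237, and a fourth slot on the left is empty.

Run:
```python
from h import *
sc=cv2.imread('pics/scene0.png')[:,:,::-1].copy();cs=cam('scene');ct=cam('top')
m=np.zeros((400,640),np.uint8)
print('tip top@.102',plane(ct,[(197.6,185.2)],.102),'nut@.086',plane(ct,[(200,185.9)],.083))
for b in blobs(mask(sc,(0,120,80),(12,255,255)),2)[:8]: print(cv2.boundingRect(b),cv2.contourArea(b))
print('lid corners',plane(ct,np.array([(40,263),(537,273),(530,540),(30,528)])/4.5+[140,145],.058))
print('lid handle top',plane(ct,[(195.6+4.2,233)],.09))
print('bars@.036',plane(ct,np.array([(232,406),(341,390),(438,394)])/4.5+[140,145],.036))
a=sc[280:340,350:410];cv2.imwrite('pics/c2.png',cv2.resize(a[:,:,::-1],None,fx=8,fy=8,interpolation=cv2.INTER_CUBIC))
```

```text
tip top@.102 [[0.6817 0.1883 0.102 ]] nut@.086 [[0.6823 0.1874 0.083 ]]
(606, 43, 16, 6) 62.5
(377, 298, 3, 4) 3.5
lid corners [[0.6462 0.3178 0.058 ]
 [0.6356 0.0527 0.058 ]
 [0.4973 0.0579 0.058 ]
 [0.5067 0.3228 0.058 ]]
lid handle top [[0.5731 0.1862 0.09  ]]
bars@.036 [[0.5698 0.2197 0.036 ]
 [0.5773 0.1608 0.036 ]
 [0.5743 0.1089 0.036 ]]
```

View pics/c2.png

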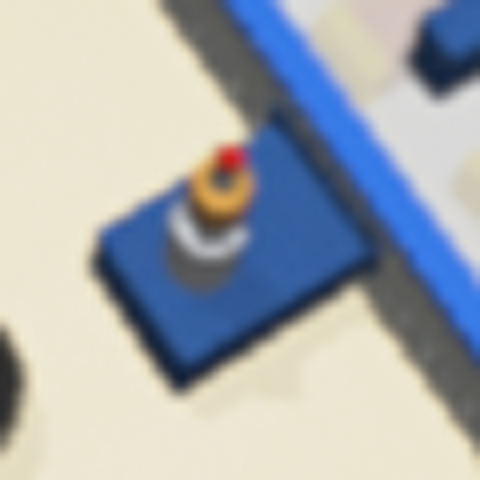

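The scene view shows the tip at (379,299.7), with the nut and post directly beneath it, so this is the valve. It triangulates with the top view, so I'll move over it.

Run:
```python
from h import *
print(tri(cam('top'),(197.6,185.2),cam('scene'),(378.5,299.3)))
print(go([.682,.1875,.205])/12)
```

```text
(array([0.6823, 0.1893, 0.0977]), np.float64(0.00020579219068904664))
[-0.0441 -0.0129  0.0021]
```

```bash
python3 -m handwheel '[[[0,0,0,-0.0441,-0.0129,0.0021,1],[0,0,0,-0.0441,-0.0129,0.0021,1],[0,0,0,-0.0441,-0.0129,0.0021,1],[0,0,0,-0.0441,-0.0129,0.0021,1],[0,0,0,-0.0441,-0.0129,0.0021,1],[0,0,0,-0.0441,-0.0129,0.0021,1],[0,0,0,-0.0441,-0.0129,0.0021,1],[0,0,0,-0.0441,-0.0129,0.0021,1],[0,0,0,-0.0441,-0.0129,0.0021,1],[0,0,0,-0.0441,-0.0129,0.0021,1],[0,0,0,-0.0441,-0.0129,0.0021,0.5],[0,0,0,-0.0441,-0.0129,0.0021,0.5]]]' 30
python3 -m handwheel '[[[0,0,10,0,0,0,0.5],[0,0,10,0,0,0,0.5],[0,0,10,0,0,0,0.5],[0,0,10,0,0,0,0.5],[0,0,10,0,0,0,0.5],[0,0,10,0,0,0,0.5],[0,0,10,0,0,0,0.5],[0,0,10,0,0,0,0.5],[0,0,10,0,0,0,0.5],[0,0,10,0,0,0,0.5],[0,0,10,0,0,0,0.5],[0,0,10,0,0,0,0.5],[0,0,10,0,0,0,0.5],[0,0,10,0,0,0,0.5],[0,0,10,0,0,0,0.5],[0,0,10,0,0,0,0.5],[0,0,10,0,0,0,0.5],[0,0,10,0,0,0,0.5],[0,0,10,0,0,0,0.5],[0,0,0,0,0,0,0.5]]]'
python3 - <<'E'
from h import *
im,c,s=shot('wrist','w1');print(s['t'],s['q'],s['tcp_pos'],yawof(s),s['finger_gap'])
for b in blobs(mask(im,(0,150,90),(8,255,255)),4)[:5]: print(cv2.boundingRect(b),(b.reshape(-1,2).mean(0)),cv2.contourArea(b))
print(proj(c,[[.682,.1885,.102]]))
E
```

```text
t: 1.65
tcp_pos: [0.6832, 0.1867, 0.2056]
tool_rot: [0.227, 0.974, -0.0, -0.0]
force: [0.1, 0.0, 0.2]
finger_gap: 0.605
gripper_force: 0.0
t: 4.15
tcp_pos: [0.6822, 0.1878, 0.2056]
tool_rot: [0.951, -0.31, -0.0, 0.0]
force: [-0.3, -0.2, 0.4]
finger_gap: 0.495
gripper_force: 0.0
4.15 [0.1112 0.6685 1.2277 0.     1.2464 2.3123] [0.6822 0.1878 0.2056] [np.float64(-36.113859828947504), np.float64(-126.11383037785241)] 0.49505700858517565
(309, 193, 4, 5) [310.2222 195.2222] 7.5
[[312.7912 194.78  ]]
```

View pics/w1.png

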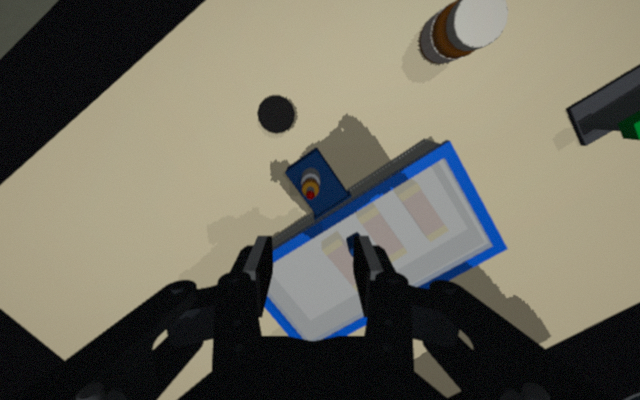

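The wrist view shows the valve below: red tip at (310,195), nut at (311,187). The open fingers are at (262,270) and (367,268).

```bash
python3 - <<'E'
from h import *
c=cam('wrist');P=plane(c,[(310.2,195.2)],.102);print(P,go([P[0,0],P[0,1],.15]),go([.682,.1885,.15]))
E
python3 -m handwheel '[[[0,0,7,0,-0.001,0.02,0.5],[0,0,7,0,-0.001,0.02,0.5],[0,0,0,0,0,0.015,0.5],[0,0,0,0,0,0,0.5]]]'
python3 - <<'E'
from h import *
im,c,s=shot('wrist');print(s['q'][5],s['tcp_pos'])
for b in blobs(mask(im,(0,150,90),(8,255,255)),4)[:5]:
  p=b.reshape(-1,2).mean(0); print(cv2.boundingRect(b),p,plane(c,[p],.102),go([*plane(c,[p],.102)[0,:2],.085]))
cv2.imwrite('pics/w2.png',cv2.resize(im[100:320,200:440,::-1],None,fx=2.5,fy=2.5))
E
```

```text
[[0.6831 0.1906 0.102 ]] [-0.0009 -0.0027  0.0557] [-0.0005 -0.0004  0.0557]
t: 4.7
tcp_pos: [0.6827, 0.1893, 0.1494]
tool_rot: [0.906, -0.423, -0.001, 0.001]
force: [0.8, 0.6, -0.2]
finger_gap: 0.502
gripper_force: 0.0
2.5578478709477364 [0.6827 0.1893 0.1494]
(309, 215, 6, 8) [311.7059 218.7059] [[0.6829 0.1908 0.102 ]] [-0.0014 -0.0004  0.0656]
```

View pics/w2.png

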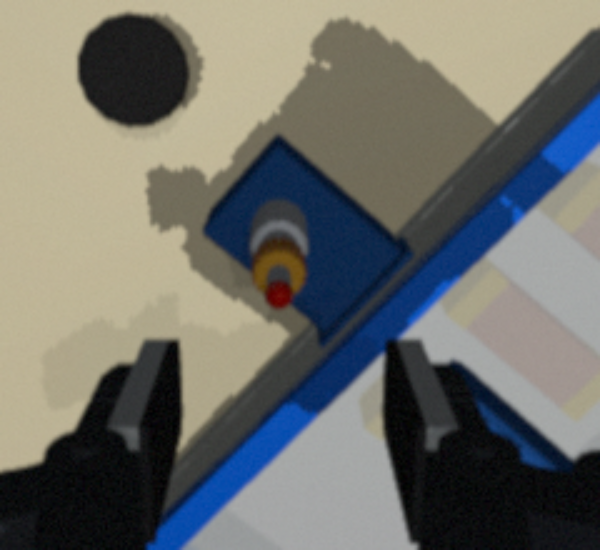

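The close view shows the tip at (279,295) in the crop, midway between the fingers, so alignment is good. Next I descend, grip and turn.

```bash
python3 -m handwheel '[[[0,0,0,-0.001,0,0.03,0.5],[0,0,0,0,0,0.03,0.5],[0,0,0,0,0,0.02,0.5],[0,0,0,0,0,0.0055,0.4],[0,0,0,0,0,0,0.1],[0,0,0,0,0,0,0],[0,0,0,0,0,0,0],[0,0,0,0,0,0,0],[0,0,0,0,0,0,0]]]' 35
python3 -c "
from h import *
s=sense();print(s['q'][5],s['force'],s['ft_torque'],s['tcp_pos'])"
```

```text
t: 5.88
tcp_pos: [0.6834, 0.19, 0.0662]
tool_rot: [0.905, -0.424, 0.0, -0.0]
force: [-1.1, -1.8, 1.3]
finger_gap: 0.161
gripper_force: 34.4
2.5617656471255907 [-1.0676 -1.8237  1.2567] [-0.2759  0.2324 -0.0095] [0.6834 0.19   0.0662]
```

```bash
python3 -m handwheel '[[[0,0,-10,0,0,-0.00023,0],[0,0,-10,0,0,-0.00023,0],[0,0,-10,0,0,-0.00023,0],[0,0,-10,0,0,-0.00023,0],[0,0,-10,0,0,-0.00023,0],[0,0,-10,0,0,-0.00023,0],[0,0,-10,0,0,-0.00023,0],[0,0,-10,0,0,-0.00023,0],[0,0,-10,0,0,-0.00023,0],[0,0,0,0,0,0,0]]]' 35
python3 - <<'E'
from h import *
im,c,s=shot('wrist');print(s['q'][5],s['force'],s['ft_torque'],s['tcp_pos'])
cv2.imwrite('pics/w3.png',cv2.resize(im[150:350,220:420,::-1],None,fx=3,fy=3))
E
```

```text
t: 7.12
tcp_pos: [0.6833, 0.1899, 0.0681]
tool_rot: [0.941, 0.339, 0.0, 0.0]
force: [-1.3, -1.7, 1.5]
finger_gap: 0.162
gripper_force: 34.2
0.9930121818175217 [-1.2668 -1.7211  1.5074] [-0.3051  0.1756 -0.0037] [0.6833 0.1899 0.0681]
```

View pics/w3.png

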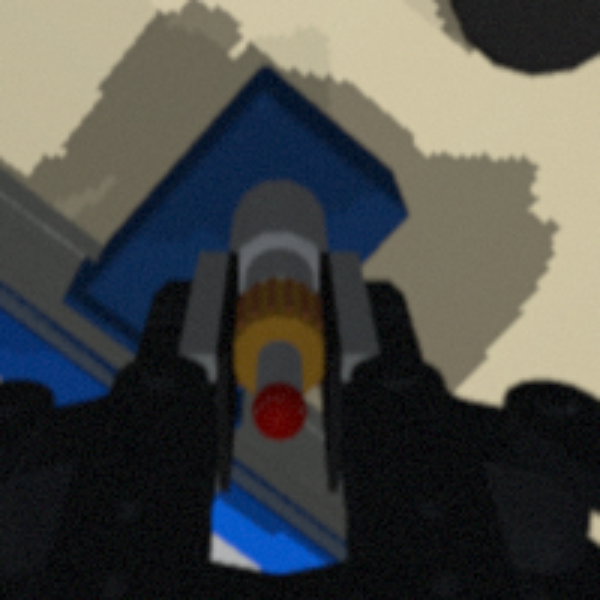

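The picture shows the pads closed on the knurled nut (crop ~(279,340)) with the pin free above it. I'll keep turning.

```bash
python3 -m handwheel '[[[0,0,-10,0,0,-0.00023,0],[0,0,-10,0,0,-0.00023,0],[0,0,-10,0,0,-0.00023,0],[0,0,-10,0,0,-0.00023,0],[0,0,-10,0,0,-0.00023,0],[0,0,-10,0,0,-0.00023,0],[0,0,-10,0,0,-0.00023,0],[0,0,-10,0,0,-0.00023,0],[0,0,-10,0,0,-0.00023,0],[0,0,-10,0,0,-0.00023,0],[0,0,-10,0,0,-0.00023,0],[0,0,-10,0,0,-0.00023,0],[0,0,0,0,0,0,0]]]'
python3 - <<'E'
from h import *
im,c,s=shot('wrist','w4');print(s['q'][5],s['force'],s['ft_torque'],s['tcp_pos'])
E
python3 -m handwheel '[[[0,0,-10,0,0,-0.0002,0],[0,0,-10,0,0,-0.0002,0],[0,0,-10,0,0,-0.0002,0],[0,0,0,0,0,0,0]]]'
python3 - <<'E'
from h import *
im,c,s=shot('wrist','w5');print(s['q'][5],s['force'],s['ft_torque'],s['tcp_pos'])
E
```

```text
t: 8.8
tcp_pos: [0.6834, 0.1899, 0.0707]
tool_rot: [0.177, 0.984, -0.0, 0.0]
force: [-1.3, -2.2, 1.1]
finger_gap: 0.164
gripper_force: 34.2
-1.0994888836065406 [-1.3406 -2.1783  1.0915] [-0.491   0.1771  0.0146] [0.6834 0.1899 0.0707]
t: 9.35
tcp_pos: [0.6834, 0.1899, 0.0712]
tool_rot: [-0.083, 0.997, -0.0, 0.0]
force: [-0.1, -3.5, 2.1]
finger_gap: 0.166
gripper_force: 34.2
-1.6221874185627645 [-0.1007 -3.5039  2.0563] [-0.5763  0.0737  0.0136] [0.6834 0.1899 0.0712]
```

```bash
for i in 1; do python3 -m handwheel '[[[0,0,-10,0,0,-0.0002,0],[0,0,-10,0,0,-0.0002,0],[0,0,0,0,0,0,0]]]'; done
python3 -c "
from h import *
s=sense();print(s['q'][5],s['force'],s['ft_torque'],s['tau'][5])"
python3 -m handwheel '[[[0,0,-10,0,0,-0.0001,0],[0,0,-10,0,0,0,0],[0,0,-5,0,0,0,0],[0,0,0,0,0,0,0]]]'
python3 -c "
from h import *
s=sense();print(s['q'][5],s['force'],s['ft_torque'],s['tau'][5])
im,c,s=shot('wrist','w6');cv2.imwrite('pics/w6.png',cv2.resize(im[150:350,220:420,::-1],None,fx=3,fy=3))"
```

```text
t: 9.78
tcp_pos: [0.6833, 0.19, 0.0715]
tool_rot: [-0.254, 0.967, -0.0, 0.0]
force: [0.1, -3.5, 1.2]
finger_gap: 0.163
gripper_force: 34.3
-1.9709946759654169 [ 0.0599 -3.4885  1.1966] [-0.5426  0.1333  0.0488] -0.2462817169725895
t: 10.28
tcp_pos: [0.6833, 0.1899, 0.0716]
tool_rot: [-0.458, 0.889, -0.0, 0.0]
force: [-1.1, -4.5, 0.7]
finger_gap: 0.167
gripper_force: 34.3
-2.4073749502935375 [-1.1241 -4.5218  0.6525] [-0.7349  0.0688 -0.0463] -0.10768497828394175
```

View pics/w6.png

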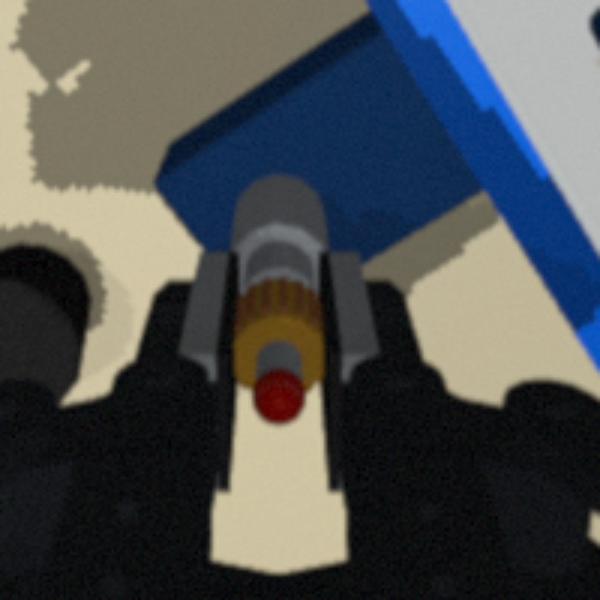

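```bash
python3 -m handwheel '[[[0,0,-10,0,0,0,0]]]'
python3 -c "
from h import *
s=sense();print(s['q'][5],s['ft_torque'],s['tau'][5])"
python3 -m handwheel '[[[0,0,-10,0,0,0,0]]]'
python3 -c "
from h import *
s=sense();print(s['q'][5],s['ft_torque'],s['tau'][5])"
python3 -m handwheel '[[[0,0,0,0,0,0,0],[0,0,0,0,0,0,0]]]'
python3 -c "
from h import *
s=sense();print(s['q'][5],s['ft_torque'],s['tau'][5])"
```

```text
t: 10.45
tcp_pos: [0.6836, 0.1903, 0.0716]
tool_rot: [-0.535, 0.845, 0.0, 0.001]
force: [0.8, 4.1, 0.8]
finger_gap: 0.163
gripper_force: 34.4
-2.586984725937264 [ 0.8557 -0.2856  0.0386] 0.9515856206417084
t: 10.58
tcp_pos: [0.6836, 0.1908, 0.0716]
tool_rot: [-0.608, 0.794, 0.0, 0.001]
force: [-0.1, -1.7, 1.1]
finger_gap: 0.164
gripper_force: 34.3
-2.762805637361364 [-0.2991 -0.037  -0.013 ] 0.966583751142025
t: 10.82
tcp_pos: [0.6836, 0.1908, 0.0716]
tool_rot: [-0.606, 0.796, 0.0, 0.001]
force: [1.2, -1.0, 1.4]
finger_gap: 0.163
gripper_force: 34.3
-2.7575183213418004 [-0.1286 -0.1303  0.0481] 0.012907299678772688
```

Insurance: I'll regrip and turn once more.

```bash
python3 -m handwheel '[[[0,0,0,0,0,0,0.4],[0,0,0,0,0,0,0.4],[0,0,0,0,0,0,0.4],[0,0,10,0,0,0,0.4],[0,0,10,0,0,0,0.4],[0,0,10,0,0,0,0.4],[0,0,10,0,0,0,0.4],[0,0,10,0,0,0,0.4],[0,0,10,0,0,0,0.4],[0,0,10,0,0,0,0.4],[0,0,10,0,0,0,0.4],[0,0,10,0,0,0,0.4],[0,0,10,0,0,0,0],[0,0,0,0,0,0,0],[0,0,0,0,0,0,0],[0,0,0,0,0,0,0]]]'
python3 -c "
from h import *
s=sense();print(s['q'][5],s['ft_torque'],s['tau'][5])"
python3 -m handwheel '[[[0,0,-10,0,0,0,0],[0,0,-10,0,0,0,0],[0,0,-10,0,0,0,0],[0,0,-10,0,0,0,0],[0,0,-10,0,0,0,0]]]'
python3 -c "
from h import *
s=sense();print(s['q'][5],s['ft_torque'],s['tau'][5])"
python3 -m handwheel '[[[0,0,0,0,0,0,0],[0,0,0,0,0,0,0.4],[0,0,0,0,0,0,0.4],[0,0,0,0,0,0,0.4],[0,0,0,0,0,-0.03,0.4],[0,0,0,0,0,-0.05,0],[0,0,0,0,0,0,0],[0,0,0,0,0,0,0]]]'
python3 - <<'E'
from h import *
im,c,s=shot('wrist');print(s['q'][5],s['tcp_pos'])
for b in blobs(mask(im,(0,150,90),(8,255,255)),4)[:3]:
  p=b.reshape(-1,2).mean(0);P=plane(c,[p],.102)[0]; print(cv2.boundingRect(b),p,P,go([P[0],P[1],.11]))
cv2.imwrite('pics/w7.png',cv2.resize(im[150:350,220:420,::-1],None,fx=3,fy=3))
E
```

```text
t: 12.82
tcp_pos: [0.6829, 0.1901, 0.0715]
tool_rot: [0.218, 0.976, -0.0, -0.0]
force: [-1.2, -0.0, 0.4]
finger_gap: 0.163
gripper_force: 34.1
-1.0173845269879238 [-0.027   0.0728  0.0356] -0.006551079859491438
t: 13.45
tcp_pos: [0.6838, 0.1901, 0.0716]
tool_rot: [-0.218, 0.976, -0.0, 0.001]
force: [1.3, -0.6, -0.4]
finger_gap: 0.164
gripper_force: 34.2
-1.8953293708354437 [-0.123  -0.1304  0.0057] 0.935762096196413
t: 14.45
tcp_pos: [0.6827, 0.1902, 0.1515]
tool_rot: [-0.214, 0.977, 0.0, -0.0]
force: [-0.3, 0.7, -0.9]
finger_gap: 0.002
gripper_force: 0.0
-1.8885101513356666 [0.6827 0.1902 0.1515]
```

View pics/w7.png

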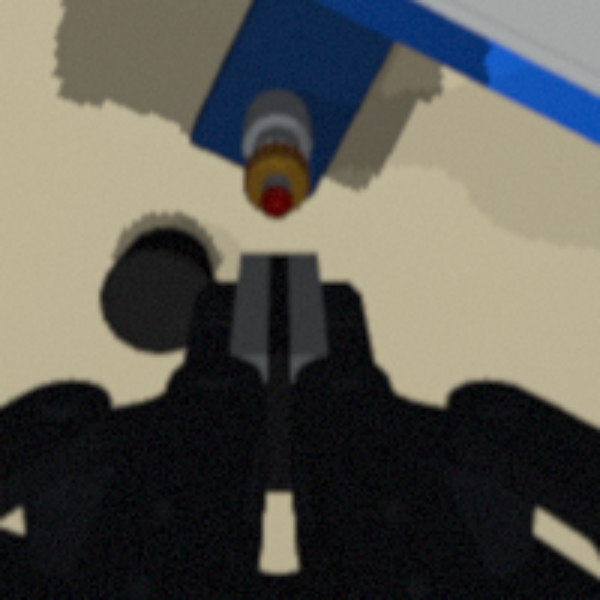

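The picture shows the nut well up, with steel stem visible under it at crop (275,150), and the tip at (277,201). The shut fingertips are behind it.

Run:
```python
from h import *
c=cam('wrist');P=plane(c,[(312.3,217)],.102)[0];print(P,go([P[0],P[1],.108]))
for z in(.086,.088,.090,.092): print(z,(proj(c,[[P[0],P[1],z]])[0]-[220,150])*3)
```

```text
[0.6823 0.1905 0.102 ] [-0.0005  0.0002  0.0425]
0.086 [276.8231 177.9377]
0.088 [276.8321 180.6422]
0.09 [276.8413 183.3949]
0.092 [276.8506 186.1971]
```

Run:
```python
from h import *
im,c,s=shot('wrist');P=plane(c,[(312.3,217)],.102)[0]
m=mask(im,(12,130,60),(28,255,255));m[:190]=0;m[225:]=0
b=blobs(m,10)[0].reshape(-1,2);print(b.min(0),b.max(0))
for x in range(302,324,2): 
    y=np.where(m[:,x])[0]; print(x,(y.min(),y.max()) if len(y) else None,end=' ')
print()
a=np.linspace(0,2*np.pi,73)
for z in(.088,.090,.092):
    t=proj(c,[[P[0]+.008*np.cos(k),P[1]+.008*np.sin(k),z] for k in a]);u=proj(c,[[P[0]+.008*np.cos(k),P[1]+.008*np.sin(k),z-.014] for k in a]);print(z,t.min(0),t.max(0),u.min(0),u.max(0))
```

```text
[302 199] [322 220]
302 (np.int64(208), np.int64(215)) 304 (np.int64(204), np.int64(218)) 306 (np.int64(201), np.int64(220)) 308 (np.int64(202), np.int64(210)) 310 (np.int64(200), np.int64(208)) 312 (np.int64(199), np.int64(208)) 314 (np.int64(202), np.int64(209)) 316 (np.int64(201), np.int64(215)) 318 (np.int64(204), np.int64(219)) 320 (np.int64(206), np.int64(217)) 322 (np.int64(212), np.int64(213)) 
0.088 [301.4236 199.864 ] [323.1306 220.3494] [302.0357 194.4175] [322.4785 213.828 ]
0.09 [301.3299 200.6982] [323.2304 221.3467] [301.9527 195.156 ] [322.567  214.7131]
0.092 [301.2345 201.5475] [323.332  222.3619] [301.8682 195.9072] [322.6569 215.6132]
```

The nut top measures at about 0.091–0.092, and fully unscrewed would be 0.092. Together with the turn count this confirms it is up. Next I press the pin.

```bash
python3 -m handwheel '[[[0,0,0,-0.0005,0,0.02,0],[0,0,0,0,0,0.02,0],[0,0,0,0,0,0.004,0],[0,0,0,0,0,0.002,0],[0,0,0,0,0,0.002,0],[0,0,0,0,0,0.001,0],[0,0,0,0,0,0,0],[0,0,0,0,0,0,0]]]'
```

```text
t: 15.55
tcp_pos: [0.6835, 0.1904, 0.103]
tool_rot: [-0.214, 0.977, 0.0, 0.0]
force: [-3.3, 0.1, 3.7]
finger_gap: 0.006
gripper_force: 1.8
```

```bash
python3 -m handwheel '[[[0,0,0,0,0,0.001,0],[0,0,0,0,0,0.001,0],[0,0,0,0,0,0,0]]]';python3 -m handwheel '[[[0,0,0,0,0,0.001,0],[0,0,0,0,0,0.0005,0],[0,0,0,0,0,0,0],[0,0,0,0,0,0,0]]]'
```

```text
t: 15.92
tcp_pos: [0.6836, 0.1904, 0.1011]
tool_rot: [-0.214, 0.977, 0.0, 0.0]
force: [-4.0, -0.2, 6.2]
finger_gap: -0.0
gripper_force: 3.1
t: 16.42
tcp_pos: [0.6837, 0.1904, 0.1008]
tool_rot: [-0.215, 0.977, -0.0, 0.0]
force: [-3.8, -1.1, 11.1]
finger_gap: 0.004
gripper_force: 5.4
```

Force jumped to 11 N and TCP stopped at 0.1008, so the pin is bottomed. I'll hold 3 s and release.

```bash
python3 -m handwheel '[[[0,0,0,0,0,0.0005,0],[0,0,0,0,0,0,0],[0,0,0,0,0,0,0],[0,0,0,0,0,0,0],[0,0,0,0,0,0,0],[0,0,0,0,0,0,0],[0,0,0,0,0,0,0],[0,0,0,0,0,0,0],[0,0,0,0,0,0,0],[0,0,0,0,0,0,0],[0,0,0,0,0,0,0],[0,0,0,0,0,0,0],[0,0,0,0,0,0,0],[0,0,0,0,0,0,0],[0,0,0,0,0,0,0],[0,0,0,0,0,0,0],[0,0,0,0,0,0,0],[0,0,0,0,0,0,0],[0,0,0,0,0,0,0],[0,0,0,0,0,0,0]]]'
python3 -m handwheel '[[[0,0,0,0,0,0,0],[0,0,0,0,0,0,0],[0,0,0,0,0,0,0],[0,0,0,0,0,0,0],[0,0,0,0,0,-0.005,0],[0,0,0,0,0,-0.03,0],[0,0,0,0,0,-0.05,0.5],[0,0,0,0,0,-0.03,0.7],[0,0,0,0,0,0,0.7]]]'
python3 - <<'E'
from h import *
im,c,s=shot('wrist');print(s['q'],s['tcp_pos'],yawof(s))
im,c,s=shot('top','t2')
bm=mask(im,(108,150,120),(122,255,255));bm[:195]=0
b=[x for x in blobs(bm,50) if cv2.boundingRect(x)[0]<300]
for x in b: print(cv2.boundingRect(x),rect(c,x,.058))
dm=mask(im,(100,100,20),(125,255,125))
for x in blobs(dm,20): print('dark',cv2.boundingRect(x),x.reshape(-1,2).mean(0),rect(c,x,.09))
cv2.imwrite('pics/c3.png',cv2.resize(im[145:275,140:300,::-1],None,fx=4,fy=4,interpolation=cv2.INTER_CUBIC))
E
```

```text
t: 18.92
tcp_pos: [0.6837, 0.1905, 0.1007]
tool_rot: [-0.215, 0.977, -0.0, 0.0]
force: [-5.2, -1.1, 11.9]
finger_gap: -0.003
gripper_force: 6.3
t: 20.05
tcp_pos: [0.6865, 0.1907, 0.2167]
tool_rot: [-0.214, 0.977, -0.0, 0.005]
force: [0.3, -0.3, 0.1]
finger_gap: 0.636
gripper_force: 0.0
[ 0.1145  0.6607  1.211  -0.      1.2608 -1.8885] [0.6865 0.1907 0.2167] [np.float64(-155.23309224136625), np.float64(114.76551502653894)]
(235, 205, 24, 60) ((569.0061645507812, 83.63316345214844), (54.34147262573242, 138.18173217773438), 89.4457015991211)
(159, 258, 36, 6) ((510.84893798828125, 250.37539672851562), (84.58151245117188, 11.264009475708008), 87.28019714355469)
(196, 217, 6, 23) ((585.9116821289062, 197.23175048828125), (11.969419479370117, 51.73518753051758), 89.83769226074219)
dark (539, 377, 101, 23) [591.3991 390.0043] ((189.24429321289062, -714.243408203125), (258.3534240722656, 53.49892044067383), 85.22724151611328)
dark (182, 181, 54, 29) [207.6954 198.2126] ((660.6820068359375, 164.99343872070312), (123.71549224853516, 63.70219802856445), 87.5588150024414)
dark (194, 259, 45, 6) [215.9681 261.4894] ((507.6731262207031, 149.2983856201172), (101.8388671875, 10.306392669677734), 87.27983856201172)
dark (195, 217, 10, 34) [200.9186 233.0465] ((571.9249267578125, 186.14576721191406), (18.977514266967773, 76.09315490722656), 86.29719543457031)
```

View pics/c3.png

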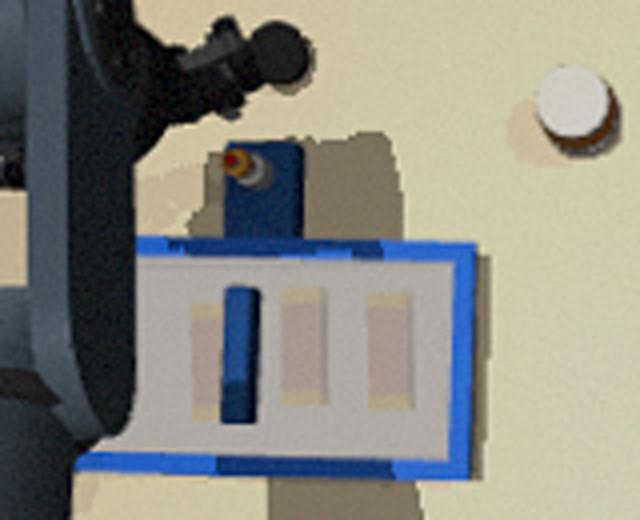

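The view shows the red tip back up at crop (232,160) and the lid still square on the chamber, with the handle at (240,355). Next is the lid.

```bash
python3 -m handwheel '[[[0,0,9,0,0,0,0.7],[0,0,9,0,0,0,0.7],[0,0,9,0,0,0,0.7],[0,0,0,0.038,-0.003,0.01,0.7],[0,0,0,0.038,-0.003,0.02,0.7],[0,0,0,0.038,-0.002,0.03,0.7],[0,0,0,0,0,0.03,0.7],[0,0,0,0,0,0,0.7]]]'
python3 - <<'E'
from h import *
im,c,s=shot('wrist','w8');print(s['q'],s['tcp_pos'],yawof(s),go([.572,.1865,.061]))
c=cam('top')
print(plane(c,[(35,350),(38,115),(545,350),(200,355)],0))
E
```

```text
t: 21.15
tcp_pos: [0.5662, 0.1864, 0.1198]
tool_rot: [0.019, 1.0, -0.001, -0.004]
force: [0.3, -0.3, 0.1]
finger_gap: 0.699
gripper_force: 0.0
[ 0.1308  0.6362  1.5965 -0.      0.9173 -1.4011] [0.5662 0.1864 0.1198] [np.float64(177.770714610525), np.float64(87.77139861529253)] [-0.0039  0.0001  0.0605]
[[ 0.2826  0.6459  0.    ]
 [ 0.891   0.6483  0.    ]
 [ 0.2673 -0.6385  0.    ]
 [ 0.2776  0.2115  0.    ]]
```

View pics/w8.png

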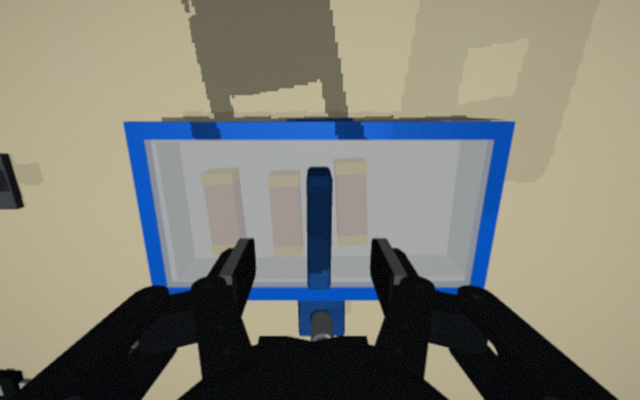

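The wrist view shows the handle between the open fingers, its top from (319,170) to (318,290). It sits slightly right of the finger midpoint, so I'll measure the offset.

Run:
```python
from h import *
im,c,s=shot('wrist')
m=mask(im,(105,120,20),(125,255,140));m[:150]=0;m[292:]=0;m[:,:295]=0;m[:,345:]=0
for y in(180,200,220,240,270):
    x=np.where(m[y])[0];print(y,x.min(),x.max(),plane(c,[((x.min()+x.max())/2,y)],.09))
b=mask(im,(105,150,120),(120,255,255));B=blobs(b,500)[0];print('lid',rect(c,B,.058))
y=np.where(m[:,319])[0];print(plane(c,[(319,y.min()+1)],.09))
print(yawof(s))
```

```text
180 307 330 [[0.5382 0.192  0.09  ]]
200 307 329 [[0.5509 0.1913 0.09  ]]
220 308 329 [[0.5641 0.1911 0.09  ]]
240 308 329 [[0.5779 0.1907 0.09  ]]
270 308 328 [[0.5997 0.1896 0.09  ]]
lid ((574.3006591796875, 270.2678527832031), (103.67138671875, 136.71456909179688), 87.70895385742188)
[[0.529  0.1926 0.09  ]]
[np.float64(177.7623174330205), np.float64(87.76247377300108)]
```

```bash
python3 -m handwheel '[[[0,0,0,-0.0035,0.004,0.03,0.7],[0,0,0,0,0,0.025,0.7],[0,0,0,0,0,0.004,0.4],[0,0,0,0,0,0,0.1],[0,0,0,0,0,0,0],[0,0,0,0,0,0,0],[0,0,0,0,0,0,0],[0,0,0,0,0,0,0]]]' 70
```

```text
t: 22.25
tcp_pos: [0.5743, 0.1908, 0.066]
tool_rot: [0.019, 1.0, 0.0, 0.002]
force: [0.1, -0.1, 5.6]
finger_gap: 0.17
gripper_force: 71.1
```

```bash
python3 -m handwheel '[[[0,0,0,0,0,-0.01,0],[0,0,0,0,0,-0.02,0],[0,0,0,0,0,-0.02,0],[0,0,0,0,0,-0.01,0],[0,0,0,0.02,0,0,0],[0,0,0,0.035,0,0,0],[0,0,0,0.035,0,0,0],[0,0,0,0.035,0,0,0],[0,0,0,0.03,0,0,0],[0,0,0,0.016,0,0,0],[0,0,0,0,0,0,0],[0,0,0,0,0,0,0]]]'
python3 - <<'E'
from h import *
im,c,s=shot('top','t3');print(s['q'],s['force'],yawof(s))
cv2.imwrite('pics/c4.png',cv2.resize(im[150:360,100:340,::-1],None,fx=2.8,fy=2.8,interpolation=cv2.INTER_CUBIC))
E
```

```text
t: 23.75
tcp_pos: [0.4044, 0.1976, 0.1248]
tool_rot: [0.02, 1.0, 0.0, 0.002]
force: [0.0, -0.8, -4.4]
finger_gap: 0.168
gripper_force: 70.0
[ 0.2054  0.4811  1.9658 -0.0001  0.6915 -1.3261] [ 0.0438 -0.8467 -4.4432] [np.float64(177.75431433188297), np.float64(87.75444447599666)]
```

View pics/c4.png

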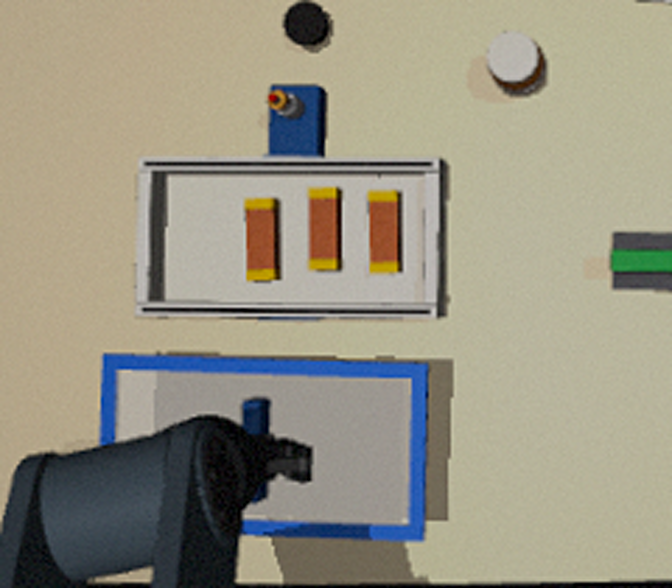

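The lid hangs level in front of the chamber, and three bars are visible in the well at crop (262,240), (324,228) and (385,231). I'll lower it.

```bash
python3 -m handwheel '[[[0,0,0,0,0,0.03,0],[0,0,0,0,0,0.04,0],[0,0,0,0,0,0.025,0],[0,0,0,0,0,0.01,0],[0,0,0,0,0,0.0025,0],[0,0,0,0,0,0,0],[0,0,0,0,0,0,0]]]'
```

```text
t: 24.68
tcp_pos: [0.4028, 0.1975, 0.0179]
tool_rot: [0.019, 1.0, 0.0, 0.001]
force: [-0.5, 0.1, -4.3]
finger_gap: 0.172
gripper_force: 69.8
```

```bash
python3 -m handwheel '[[[0,0,0,0,0,0.001,0],[0,0,0,0,0,0.001,0],[0,0,0,0,0,0,0]]]'; python3 -m handwheel '[[[0,0,0,0,0,0,0.3],[0,0,0,0,0,0,0.5],[0,0,0,0,0,0,0.5],[0,0,0,0,0,-0.02,0.5],[0,0,0,0,0,-0.05,0.5],[0,0,0,0,0,-0.05,0.8],[0,0,0,-0.04,0,-0.05,0.8],[0,0,0,-0.05,0,-0.05,0.8],[0,0,0,-0.04,0,0,0.8],[0,0,0,0,0,0,0.8]]]'
python3 - <<'E'
from h import *
im,c,s=shot('wrist','w9');print(s['q'],s['tcp_pos'],yawof(s))
m=mask(im,(3,110,60),(33,255,255))
for b in blobs(m,300): print(cv2.boundingRect(b),rect(c,b,.036))
tp,ct,_=shot('top')
m=mask(tp,(3,110,60),(33,255,255))
for b in blobs(m,100): print('top',cv2.boundingRect(b),rect(ct,b,.036))
g=blobs(mask(tp,(50,120,60),(75,255,255)),100)[0];print('rail',rect(ct,g,.07))
E
```

```text
t: 25.05
tcp_pos: [0.4025, 0.1975, 0.0159]
tool_rot: [0.019, 1.0, 0.0, 0.001]
force: [-0.3, -0.1, 5.2]
finger_gap: 0.172
gripper_force: 71.3
t: 26.3
tcp_pos: [0.5284, 0.1922, 0.2287]
tool_rot: [0.02, 1.0, 0.0, 0.002]
force: [-0.1, 0.1, -0.3]
finger_gap: 0.798
gripper_force: 0.0
[ 0.1502  0.4446  1.5979 -0.0002  1.0951 -1.3803] [0.5284 0.1922 0.2287] [np.float64(177.69544956524143), np.float64(87.69558699132212)]
(234, 179, 27, 61) ((572.4442749023438, 112.65504455566406), (26.601964950561523, 76.33274841308594), 88.87165832519531)
(324, 172, 23, 61) ((567.7673950195312, 218.52316284179688), (74.81227111816406, 23.811147689819336), 1.7553960084915161)
(279, 181, 23, 60) ((576.3884887695312, 164.53228759765625), (23.7880916595459, 76.15396881103516), 89.52035522460938)
top (231, 218, 12, 30) ((574.58837890625, 110.91275024414062), (69.88732147216797, 24.23512840270996), 1.7091017961502075)
top (210, 217, 11, 30) ((577.8717041015625, 162.73289489746094), (24.24829864501953, 69.3873519897461), 89.74565124511719)
top (187, 221, 13, 29) ((570.3408813476562, 216.27798461914062), (29.347976684570312, 67.29121398925781), 89.807373046875)
rail ((543.3168334960938, -198.67984008789062), (226.14849853515625, 18.408809661865234), 88.72596740722656)
```

View pics/w9.png

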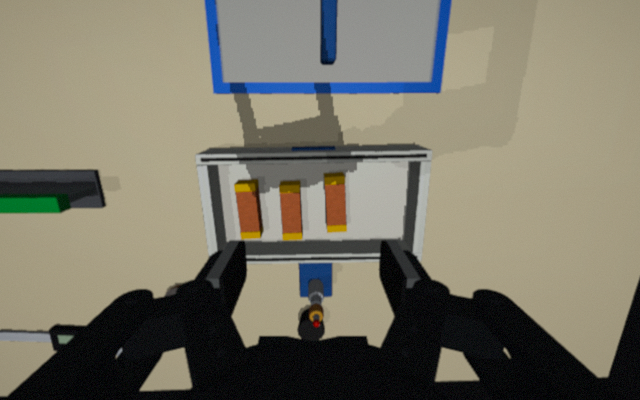

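The wrist view shows the lid flat on the bench at top, clear of the chamber. Three bars sit in the well at (248,210), (290,210) and (335,203), and the rail is at left. Next I grasp bar A, the right-most in world terms.

Run:
```python
from h import *
print(go([.575,.1125,.075]))
```

```text
[-0.0546 -0.0777  0.152 ]
```

```bash
python3 -m handwheel '[[[0,0,0,-0.018,-0.026,0.03,0.42],[0,0,0,-0.018,-0.026,0.04,0.42],[0,0,0,-0.015,-0.026,0.04,0.42],[0,0,0,0,0,0.02,0.42],[0,0,0,0,0,0,0.42],[0,0,0,0,0,0,0.42]]]' 60
python3 - <<'E'
from h import *
im,c,s=shot('wrist','w10');print(s['q'],s['tcp_pos'],s['tool_rot'],yawof(s))
m=mask(im,(3,110,60),(33,255,255))
for b in blobs(m,300): print(cv2.boundingRect(b),rect(c,b,.036))
print(go([.575,.1125,.017]))
E
```

```text
t: 27.15
tcp_pos: [0.5725, 0.1132, 0.0985]
tool_rot: [0.019, 1.0, 0.0, -0.0]
force: [-0.4, 0.8, 0.2]
finger_gap: 0.421
gripper_force: 0.0
[ 0.0037  0.6526  1.6476  0.0001  0.8417 -1.529 ] [0.5725 0.1132 0.0985] [ 0.0191  0.9998  0.     -0.0002] [np.float64(177.81484068259195), np.float64(87.81483965427553)]
(426, 149, 52, 98) ((568.6344604492188, 214.2579803466797), (73.6502456665039, 32.8849983215332), 1.4027001857757568)
(291, 161, 38, 96) ((573.2194213867188, 111.93304443359375), (74.58280944824219, 24.330690383911133), 0.5059890151023865)
(361, 163, 39, 96) ((576.8456420898438, 163.011962890625), (75.4726333618164, 27.0295352935791), 0.5354061722755432)
[-0.0018 -0.0007  0.082 ]
```

View pics/w10.png

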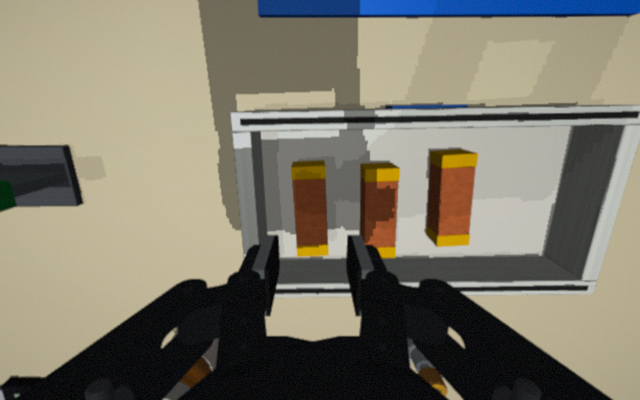

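The wrist view shows bar A at (310,208) centred between the fingers. The outer finger fits between it and the wall at left. Descending.

```bash
python3 -m handwheel '[[[0,0,0,-0.0025,-0.001,0.025,0.42],[0,0,0,0,0,0.03,0.42],[0,0,0,0,0,0.02,0.42],[0,0,0,0,0,0.006,0.42],[0,0,0,0,0,0,0.42]]]'
python3 -m handwheel '[[[0,0,0,0,0,0,0.2],[0,0,0,0,0,0,0],[0,0,0,0,0,0,0],[0,0,0,0,0,0,0],[0,0,0,0,0,-0.01,0],[0,0,0,0,0,-0.04,0],[0,0,0,0,0,-0.05,0],[0,0,0,0,0,-0.04,0],[0,0,0,0,0,0,0]]]' 60
python3 - <<'E'
from h import *
im,c,s=shot('wrist','w11');print(s['force'],s['q'],s['tcp_pos'],yawof(s))
z=s['tcp_pos'][2]+.019
m=mask(im,(3,110,60),(33,255,255))
for b in blobs(m,200): print(cv2.boundingRect(b),rect(c,b,z)[0:2])
print('to rail',go([.5433,-.139,.16]))
E
```

```text
t: 27.82
tcp_pos: [0.576, 0.1119, 0.0178]
tool_rot: [0.019, 1.0, 0.0, 0.001]
force: [-1.0, 1.1, -1.1]
finger_gap: 0.424
gripper_force: 0.0
t: 28.95
tcp_pos: [0.578, 0.1116, 0.161]
tool_rot: [0.019, 1.0, 0.0, 0.004]
force: [0.7, -0.2, -0.7]
finger_gap: 0.265
gripper_force: 58.2
[ 0.6684 -0.2127 -0.7075] [ 0.001   0.5642  1.5989 -0.      0.9702 -1.5309] [0.578  0.1116 0.161 ] [np.float64(177.77440554254014), np.float64(87.77454634936808)]
(283, 180, 57, 146) ((572.88525390625, 112.41807556152344), (24.3787899017334, 75.47554779052734))
(406, 134, 37, 77) ((534.0524291992188, 161.03680419921875), (33.30622100830078, 14.13169002532959))
(353, 144, 30, 77) ((537.6500854492188, 137.14427185058594), (33.51142883300781, 12.045390129089355))
to rail [ 0.0233 -0.2516 -0.0013]
```

```bash
python3 -m handwheel '[[[0,0,-0.9,0.004,-0.03,0,0],[0,0,0,0.004,-0.045,0,0],[0,0,0,0.004,-0.055,0,0],[0,0,0,0.004,-0.055,0,0],[0,0,0,0.004,-0.045,0,0],[0,0,0,0.003,-0.022,0,0],[0,0,0,0,0,0,0],[0,0,0,0,0,0,0]]]'
cat > rail.py <<'E'
from h import *
im,c,s=shot('wrist','rail%d'%int(sense()['t']*10));z=s['tcp_pos'][2]
print(s['tcp_pos'],s['finger_gap'],yawof(s)[1],s['q'][5],s['tool_rot'])
m=mask(im,(50,120,50),(78,255,255))
lo=[];up=[]
for x in range(10,630,4):
    y=np.where(m[:330,x])[0]
    if len(y)>8: lo.append((x,y.max()+.5));up.append((x,y.min()-.5))
for n,e in(('+x edge',lo),('-x edge',up)):
    P=plane(c,e,.07);print(n,len(e))
    for i in range(0,len(P),max(1,len(P)//8)): print('  ',P[i,:2],end='')
    print()
bm=mask(im,(3,110,60),(33,255,255))
for b in blobs(bm,200): print('bar',cv2.boundingRect(b),rect(c,b,z+.019),rect(c,b,.094))
g=blobs(m,200)
tp,ct,_=shot('top')
for b in blobs(mask(tp,(50,120,60),(75,255,255)),30): print('top rail',rect(ct,b,.07))
for b in blobs(mask(tp,(3,110,60),(33,255,255)),60): print('top bars@.094',cv2.boundingRect(b),rect(ct,b,.094))
E
python3 rail.py
```

```text
t: 30.0
tcp_pos: [0.5455, -0.1387, 0.1559]
tool_rot: [0.012, 1.0, 0.001, -0.001]
force: [0.4, -0.6, -0.7]
finger_gap: 0.266
gripper_force: 58.3
[ 0.5455 -0.1387  0.1559] 0.26574260891374824 88.67312555105997 -1.9956868588410879 [ 0.0116  0.9999  0.0008 -0.0013]
+x edge 57
   [ 0.5405 -0.3111]   [ 0.5479 -0.2901]   [ 0.5484 -0.2674]   [ 0.5498 -0.2448]   [ 0.5504 -0.222 ]   [ 0.5501 -0.199 ]   [ 0.5515 -0.1762]   [ 0.5531 -0.1074]   [ 0.5546 -0.0844]
-x edge 57
   [ 0.5297 -0.3086]   [ 0.5294 -0.2863]   [ 0.5291 -0.264 ]   [ 0.5305 -0.2419]   [ 0.5302 -0.2195]   [ 0.5307 -0.1972]   [ 0.5312 -0.1748]   [ 0.5336 -0.1076]   [ 0.5358 -0.0851]
bar (283, 179, 57, 147) ((540.0943603515625, -138.00743103027344), (74.89617156982422, 24.277973175048828), 0.441799521446228) ((584.1146240234375, -138.79568481445312), (124.05518341064453, 40.21310806274414), 0.4417937994003296)
bar (590, 175, 50, 76) ((521.603759765625, -0.8059587478637695), (22.07081413269043, 35.64383316040039), 89.95462036132812) ((553.4873657226562, 88.4595718383789), (36.55724334716797, 59.039085388183594), 89.95462036132812)
top rail ((540.4169921875, -279.2328186035156), (64.94612121582031, 16.129329681396484), 88.66561126708984)
top bars@.094 (210, 217, 11, 30) ((575.853515625, 150.06167602539062), (23.109704971313477, 66.21991729736328), 89.73456573486328)
top bars@.094 (187, 221, 13, 30) ((567.53515625, 201.50558471679688), (27.999650955200195, 66.11846160888672), 88.98872375488281)
```

```bash
python3 -m handwheel '[[[0,0,0,0.001,0,0.03,0],[0,0,0,0,0,0.03,0],[0,0,0,0,0,0.015,0],[0,0,0,0,0,0.004,0],[0,0,0,0,0,0,0],[0,0,0,0,0,0,0]]]'
```

```text
t: 30.85
tcp_pos: [0.5461, -0.14, 0.079]
tool_rot: [0.012, 1.0, -0.0, 0.001]
force: [-0.5, 0.1, -1.3]
finger_gap: 0.265
gripper_force: 58.2
```

```bash
python3 -m handwheel '[[[0,0,0,0.0015,0,0.001,0],[0,0,0,0,0,0.001,0],[0,0,0,0,0,0.001,0],[0,0,0,0,0,0,0],[0,0,0,0,0,0,0]]]'
```

```text
t: 31.48
tcp_pos: [0.5439, -0.1398, 0.0765]
tool_rot: [0.012, 1.0, -0.0, 0.0]
force: [-1.9, 1.5, 8.3]
finger_gap: 0.27
gripper_force: 59.4
```

```bash
python3 -m handwheel '[[[0,0,0,0,0,-0.0008,0],[0,0,0,0,0,0,0.3],[0,0,0,0,0,0,0.42],[0,0,0,0,0,0,0.42],[0,0,0,0,0,-0.02,0.42],[0,0,0,0,0,-0.05,0.42],[0,0,0,0,0,-0.03,0.42],[0,0,0,0,0,0,0.42]]]'
python3 rail.py
```

```text
t: 32.48
tcp_pos: [0.5456, -0.1405, 0.1783]
tool_rot: [0.012, 1.0, -0.001, 0.003]
force: [0.7, -1.2, -0.5]
finger_gap: 0.42
gripper_force: 0.0
[ 0.5456 -0.1405  0.1783] 0.41962706441623177 88.67574289912795 -1.998057000597136 [ 0.0116  0.9999 -0.0013  0.0028]
+x edge 56
   [ 0.547  -0.3095]   [ 0.5476 -0.2847]   [ 0.5491 -0.26  ]   [ 0.5497 -0.2351]   [ 0.5502 -0.2102]   [ 0.5508 -0.1853]   [ 0.5523 -0.1604]   [ 0.5535 -0.1068]
-x edge 56
   [ 0.5298 -0.3058]   [ 0.5303 -0.2815]   [ 0.5308 -0.2572]   [ 0.5323 -0.2329]   [ 0.5328 -0.2085]   [ 0.5343 -0.1841]   [ 0.5321 -0.1594]   [ 0.5369 -0.1071]
bar (296, 149, 34, 89) ((509.45635986328125, -138.83981323242188), (39.98769760131836, 13.554173469543457), 0.3755856454372406) ((540.9847412109375, -139.5692901611328), (73.66322326660156, 24.968782424926758), 0.3755751848220825)
bar (575, 169, 62, 71) ((517.1058349609375, -12.175467491149902), (19.697282791137695, 32.51613235473633), 89.4936294555664) ((555.076416015625, 93.76520538330078), (36.285316467285156, 59.8995361328125), 89.4936294555664)
top rail ((540.3377075195312, -282.6978454589844), (58.013816833496094, 16.12870216369629), 88.66166687011719)
top bars@.094 (210, 217, 11, 30) ((575.853515625, 150.06167602539062), (23.109704971313477, 66.21991729736328), 89.73456573486328)
top bars@.094 (187, 221, 12, 30) ((567.665771484375, 202.24517822265625), (25.63990020751953, 66.2611083984375), 89.8187255859375)
```

```bash
python3 -m handwheel '[[[0,0,0.9,-0.003,0.03,0,0.42],[0,0,0,-0.003,0.055,0,0.42],[0,0,0,-0.003,0.055,0,0.42],[0,0,0,-0.003,0.055,0,0.42],[0,0,0,-0.003,0.055,0.01,0.42],[0,0,0,-0.003,0.04,0.03,0.42],[0,0,0,-0.003,0.015,0.03,0.42],[0,0,0,0,0,0.005,0.42],[0,0,0,0,0,0,0.42],[0,0,0,0,0,0,0.42]]]'
cat > bar.py <<'E'
from h import *
im,c,s=shot('wrist');print(s['tcp_pos'],s['q'][5],yawof(s)[1],s['tool_rot'])
cx=c[2][0,3]
for b in blobs(mask(im,(3,110,60),(33,255,255)),300):
    (p,w,a)=rect(c,b,.036);p=np.array(p)/1000
    if min(w)<15: continue
    p[0]+=max(0,(p[0]-.035-cx))*.024/(c[2][2,3]-.012)/2
    print('bar',cv2.boundingRect(b),p,w,a,'go',go([p[0],p[1],.017]))
E
python3 bar.py
```

```text
t: 33.83
tcp_pos: [0.5769, 0.1633, 0.1017]
tool_rot: [0.02, 1.0, 0.0, 0.001]
force: [0.6, -0.1, -0.1]
finger_gap: 0.419
gripper_force: 0.0
[0.5769 0.1633 0.1017] -1.440596142836323 87.68455686222418 [0.0202 0.9998 0.     0.0007]
bar (365, 145, 40, 97) [0.5705 0.2171] (73.17249298095703, 27.537961959838867) 1.373728632926941 go [0.0089 0.0534 0.0849]
bar (295, 159, 36, 95) [0.579  0.1642] (24.320892333984375, 74.53348541259766) 89.61181640625 go [-0.0018  0.001   0.0849]
```

```bash
python3 -m handwheel '[[[0,0,0,-0.0015,0.001,0.03,0.42],[0,0,0,0,0,0.03,0.42],[0,0,0,0,0,0.018,0.42],[0,0,0,0,0,0.006,0.42],[0,0,0,0,0,0,0.42]]]'
python3 -m handwheel '[[[0,0,0,0,0,0,0.2],[0,0,0,0,0,0,0],[0,0,0,0,0,0,0],[0,0,0,0,0,0,0],[0,0,0,0,0,-0.01,0],[0,0,0,0,0,-0.04,0],[0,0,0,0,0,-0.05,0],[0,0,0,0,0,-0.04,0],[0,0,0,0,0,0,0]]]' 60
python3 -c "
from h import *
s=sense();print(s['tcp_pos'],go([.5435,-.199,s['tcp_pos'][2]]))"
```

```text
t: 34.5
tcp_pos: [0.5781, 0.1651, 0.0172]
tool_rot: [0.02, 1.0, 0.0, 0.0]
force: [0.0, -0.3, 0.2]
finger_gap: 0.418
gripper_force: 0.0
t: 35.62
tcp_pos: [0.5801, 0.1656, 0.1608]
tool_rot: [0.019, 1.0, 0.0, 0.004]
force: [0.2, -0.3, -1.0]
finger_gap: 0.264
gripper_force: 60.8
[0.5801 0.1656 0.1608] [ 0.0224 -0.3657 -0.0006]
```

```bash
python3 -m handwheel '[[[0,0,-0.9,0.003,-0.03,0,0],[0,0,0,0.004,-0.055,0,0],[0,0,0,0.004,-0.055,0,0],[0,0,0,0.004,-0.055,0,0],[0,0,0,0.004,-0.055,0,0],[0,0,0,0.004,-0.055,0,0],[0,0,0,0.003,-0.04,0,0],[0,0,0,0.002,-0.02,0,0],[0,0,0,0,0,0,0],[0,0,0,0,0,0,0]]]'
python3 rail.py
```

```text
t: 36.88
tcp_pos: [0.5404, -0.1971, 0.1564]
tool_rot: [0.011, 1.0, 0.001, -0.001]
force: [-0.7, 0.3, -1.1]
finger_gap: 0.262
gripper_force: 60.8
[ 0.5404 -0.1971  0.1564] 0.26244866779861614 88.73246338472096 -2.0933784480631528 [ 0.0111  0.9999  0.0008 -0.0008]
+x edge 46
   [ 0.5467 -0.3102]   [ 0.5471 -0.2939]   [ 0.5483 -0.2776]   [ 0.5487 -0.2612]   [ 0.5491 -0.2447]   [ 0.5495 -0.2283]   [ 0.5518 -0.1657]   [ 0.5538 -0.1161]   [ 0.5542 -0.0997]   [ 0.5536 -0.0833]
-x edge 46
   [ 0.5297 -0.3076]   [ 0.5292 -0.2914]   [ 0.5288 -0.2753]   [ 0.5283 -0.2592]   [ 0.5295 -0.2432]   [ 0.5298 -0.2271]   [ 0.5329 -0.166 ]   [ 0.5332 -0.1176]   [ 0.5344 -0.1015]   [ 0.5373 -0.0851]
bar (285, 183, 55, 146) ((536.8828125, -196.55917358398438), (24.039382934570312, 75.50349426269531), 89.23649597167969) ((582.48388671875, -197.3920135498047), (39.909706115722656, 125.34943389892578), 89.23648834228516)
bar (368, 159, 42, 96) ((511.62042236328125, -162.6407470703125), (45.00271987915039, 17.20110511779785), 1.0969786643981934) ((540.5436401367188, -141.08132934570312), (74.71263885498047, 28.556930541992188), 1.096968650817871)
top rail ((546.436767578125, -106.38102722167969), (41.42140197753906, 16.086137771606445), 88.8557357788086)
top bars@.094 (187, 221, 13, 30) ((567.5358276367188, 201.5438995361328), (28.00400733947754, 66.11846160888672), 88.98872375488281)
top bars@.094 (337, 229, 12, 25) ((548.974365234375, -139.1685333251953), (24.84296989440918, 54.073402404785156), 88.77428436279297)
```

```bash
python3 -m handwheel '[[[0,0,0,-0.002,-0.002,0.03,0],[0,0,0,0,0,0.03,0],[0,0,0,0,0,0.015,0],[0,0,0,0,0,0.004,0],[0,0,0,0,0,0.001,0],[0,0,0,0,0,0,0],[0,0,0,0,0,0,0]]]'
```

```text
t: 37.85
tcp_pos: [0.5433, -0.2013, 0.0777]
tool_rot: [0.012, 1.0, -0.0, 0.001]
force: [0.0, -0.6, -1.4]
finger_gap: 0.263
gripper_force: 60.8
```

```bash
python3 -m handwheel '[[[0,0,0,0.001,0,0.001,0],[0,0,0,0,0,0.001,0],[0,0,0,0,0,0,0],[0,0,0,0,0,0,0]]]'
```

```text
t: 38.35
tcp_pos: [0.5419, -0.2012, 0.076]
tool_rot: [0.012, 1.0, -0.0, 0.0]
force: [-2.1, 1.2, 5.7]
finger_gap: 0.263
gripper_force: 61.8
```

```bash
python3 -m handwheel '[[[0,0,0,0,0,-0.0005,0],[0,0,0,0,0,0,0.3],[0,0,0,0,0,0,0.42],[0,0,0,0,0,0,0.42],[0,0,0,0,0,-0.02,0.42],[0,0,0,0,0,-0.05,0.42],[0,0,0,0,0,-0.03,0.42],[0,0,0,0,0,0,0.42],[0,0,0,0,0,0,0.42]]]'
python3 rail.py | grep -v top
python3 -c "
from h import *
print(go([.571,.2175,.1]),go([.571,.2175,.1])/8)"
```

```text
t: 39.48
tcp_pos: [0.5411, -0.2006, 0.1746]
tool_rot: [0.012, 1.0, 0.0, -0.001]
force: [-1.0, -0.6, -0.0]
finger_gap: 0.423
gripper_force: 0.0
[ 0.5411 -0.2006  0.1746] 0.42266197547556145 88.67017740884137 -2.0961095089586594 [ 0.0116  0.9999  0.0004 -0.0007]
+x edge 49
   [ 0.5392 -0.3103]   [ 0.5479 -0.2904]   [ 0.5484 -0.2693]   [ 0.5489 -0.2482]   [ 0.5494 -0.227 ]   [ 0.5506 -0.1776]   [ 0.552  -0.1564]   [ 0.5542 -0.1034]   [ 0.5473 -0.083 ]
-x edge 49
   [ 0.5302 -0.309 ]   [ 0.5298 -0.2882]   [ 0.5311 -0.2676]   [ 0.5307 -0.2468]   [ 0.5321 -0.2261]   [ 0.5333 -0.1776]   [ 0.5337 -0.1569]   [ 0.5368 -0.1048]   [ 0.5382 -0.084 ]
bar (368, 154, 39, 90) ((508.4747619628906, -166.89398193359375), (41.119869232177734, 15.782712936401367), 1.0449422597885132) ((540.7284545898438, -141.27310180664062), (74.3456039428711, 28.535470962524414), 1.0449422597885132)
bar (295, 155, 33, 90) ((508.2891845703125, -199.7823028564453), (13.643158912658691, 40.90217208862305), 89.4842758178711) ((540.3927001953125, -200.73594665527344), (24.667062759399414, 73.95199584960938), 89.4840087890625)
[-0.0207  0.4184  0.0745] [-0.0026  0.0523  0.0093]
```

```bash
python3 -m handwheel '[[[0,0,0.9,0,0.03,0,0.42],[0,0,0,-0.002,0.055,0,0.42],[0,0,0,-0.002,0.058,0,0.42],[0,0,0,-0.002,0.058,0,0.42],[0,0,0,-0.002,0.058,0,0.42],[0,0,0,-0.002,0.058,0,0.42],[0,0,0,-0.002,0.055,0.015,0.42],[0,0,0,-0.001,0.035,0.03,0.42],[0,0,0,0,0.012,0.03,0.42],[0,0,0,0,0,0,0.42],[0,0,0,0,0,0,0.42]]]'
python3 bar.py
```

```text
t: 40.95
tcp_pos: [0.5707, 0.2166, 0.1003]
tool_rot: [0.02, 1.0, -0.0, -0.0]
force: [0.4, 0.4, 0.4]
finger_gap: 0.421
gripper_force: 0.0
[0.5707 0.2166 0.1003] -1.3512620869244536 87.74769921725294 [ 0.0197  0.9998 -0.0002 -0.0002]
bar (295, 156, 38, 96) [0.5704 0.2187] (73.635986328125, 24.387435913085938) 1.3388394117355347 go [0.001  0.0022 0.084 ]
```

```bash
python3 -m handwheel '[[[0,0,0,0.001,0.002,0.03,0.42],[0,0,0,0,0,0.03,0.42],[0,0,0,0,0,0.017,0.42],[0,0,0,0,0,0.006,0.42],[0,0,0,0,0,0,0.42]]]'
python3 -m handwheel '[[[0,0,0,0,0,0,0.2],[0,0,0,0,0,0,0],[0,0,0,0,0,0,0],[0,0,0,0,0,0,0],[0,0,0,0,0,-0.01,0],[0,0,0,0,0,-0.04,0],[0,0,0,0,0,-0.05,0],[0,0,0,0,0,-0.04,0],[0,0,0,0,0,0,0],[0,0,0,0,0,0,0]]]' 60
python3 -c "
from h import *
s=sense();print(s['tcp_pos'],go([.5415,-.26,s['tcp_pos'][2]]))"
```

```text
t: 41.62
tcp_pos: [0.5702, 0.2191, 0.0178]
tool_rot: [0.02, 1.0, 0.0, 0.0]
force: [0.4, 1.3, -0.3]
finger_gap: 0.42
gripper_force: 0.0
t: 42.88
tcp_pos: [0.5687, 0.2191, 0.1568]
tool_rot: [0.019, 1.0, -0.0, -0.001]
force: [0.3, -0.5, -0.9]
finger_gap: 0.263
gripper_force: 58.4
[0.5687 0.2191 0.1568] [ 0.0085 -0.4798  0.0002]
```

```bash
python3 -m handwheel '[[[0,0,-0.9,0.001,-0.03,0,0],[0,0,0,0.002,-0.055,0,0],[0,0,0,0.002,-0.057,0,0],[0,0,0,0.002,-0.057,0,0],[0,0,0,0.002,-0.057,0,0],[0,0,0,0.002,-0.057,0,0],[0,0,0,0.002,-0.057,0,0],[0,0,0,0.002,-0.055,0,0],[0,0,0,0.001,-0.035,0,0],[0,0,0,0,-0.02,0,0],[0,0,0,0,0,0,0],[0,0,0,0,0,0,0]]]'
python3 rail.py |grep -v top
```

```text
t: 44.38
tcp_pos: [0.5416, -0.2583, 0.1566]
tool_rot: [0.011, 1.0, 0.001, -0.001]
force: [-1.7, -0.3, -1.8]
finger_gap: 0.265
gripper_force: 58.4
[ 0.5416 -0.2583  0.1566] 0.2647219961290869 88.7308565587855 -2.180376641699945 [ 0.0111  0.9999  0.001  -0.0009]
+x edge 35
   [ 0.5468 -0.309 ]   [ 0.5471 -0.2958]   [ 0.5474 -0.2827]   [ 0.5496 -0.2269]   [ 0.5499 -0.2137]   [ 0.5518 -0.1676]   [ 0.5521 -0.1544]   [ 0.5541 -0.1018]   [ 0.5544 -0.0887]
-x edge 35
   [ 0.5282 -0.3074]   [ 0.5276 -0.2945]   [ 0.5279 -0.2817]   [ 0.5308 -0.2271]   [ 0.5303 -0.2143]   [ 0.5313 -0.1693]   [ 0.5324 -0.1564]   [ 0.5345 -0.105 ]   [ 0.5356 -0.092 ]
bar (283, 182, 56, 146) ((537.57177734375, -257.9066162109375), (75.08355712890625, 23.801979064941406), 0.5767782330513) ((582.944580078125, -258.8067932128906), (124.80731201171875, 39.56471252441406), 0.5767742991447449)
bar (440, 155, 57, 97) ((512.1416625976562, -189.2918243408203), (44.77138900756836, 21.146900177001953), 1.0504957437515259) ((540.67333984375, -144.75228881835938), (74.42095184326172, 35.15129852294922), 1.0504961013793945)
bar (367, 157, 44, 96) ((511.98382568359375, -224.21063232421875), (17.687456130981445, 44.35929489135742), 89.04002380371094) ((540.4111328125, -202.79592895507812), (29.400875091552734, 73.73601531982422), 89.04000091552734)
bar (536, 329, 47, 30) ((586.6768188476562, -133.7905731201172), (15.550952911376953, 20.799850463867188), 33.12510681152344) ((664.5689697265625, -52.495723724365234), (25.849498748779297, 34.57439422607422), 33.12515640258789)
```

```bash
python3 -m handwheel '[[[0,0,0,0,-0.001,0.03,0],[0,0,0,0,0,0.03,0],[0,0,0,0,0,0.015,0],[0,0,0,0.001,0,0.004,0],[0,0,0,0.001,0,0.001,0],[0,0,0,0,0,0.001,0],[0,0,0,0,0,0,0],[0,0,0,0,0,0,0]]]'
```

```text
t: 45.48
tcp_pos: [0.5403, -0.2614, 0.0768]
tool_rot: [0.012, 1.0, -0.0, 0.0]
force: [0.1, -0.3, -0.4]
finger_gap: 0.263
gripper_force: 58.4
```

```bash
python3 -m handwheel '[[[0,0,0,-0.0007,0,0.001,0],[0,0,0,0,0,0.0005,0],[0,0,0,0,0,0,0],[0,0,0,0,0,0,0]]]'
```

```text
t: 45.98
tcp_pos: [0.5404, -0.2614, 0.0766]
tool_rot: [0.011, 1.0, -0.0, -0.0]
force: [-4.6, -0.4, 10.0]
finger_gap: 0.268
gripper_force: 59.7
```

```bash
python3 -m handwheel '[[[0,0,0,0,0,-0.0005,0],[0,0,0,0,0,0,0.3],[0,0,0,0,0,0,0.42],[0,0,0,0,0,0,0.42],[0,0,0,0,0,-0.02,0.42],[0,0,0,0,0,-0.05,0.42],[0,0,0,0,0,-0.03,0.42],[0,0,0,0,0,0,0.42],[0,0,0,0,0,0,0.42]]]'
python3 rail.py |grep -v top
python3 - <<'E'
from h import *
im,c,s=shot('top')
b=[x for x in blobs(mask(im,(105,120,60),(125,255,255)),200) if cv2.boundingRect(x)[0]<400]
for x in b: print(cv2.boundingRect(x),rect(c,x,.008),cv2.contourArea(x))
print(go([.44,.2,.22]))
E
```

```text
t: 47.1
tcp_pos: [0.5402, -0.2607, 0.1745]
tool_rot: [0.012, 1.0, 0.0, -0.001]
force: [-0.7, -0.2, 0.3]
finger_gap: 0.422
gripper_force: 0.0
[ 0.5402 -0.2607  0.1745] 0.4218872478434688 88.67120706254761 -2.183445068248509 [ 0.0116  0.9999  0.0005 -0.0007]
+x edge 37
   [ 0.547  -0.3082]   [ 0.5473 -0.2941]   [ 0.5477 -0.28  ]   [ 0.5487 -0.2377]   [ 0.5499 -0.2236]   [ 0.5519 -0.1777]   [ 0.5523 -0.1636]   [ 0.5535 -0.1108]   [ 0.5548 -0.0966]   [ 0.5504 -0.0834]
-x edge 37
   [ 0.528  -0.3068]   [ 0.5283 -0.293 ]   [ 0.5304 -0.2793]   [ 0.5323 -0.2378]   [ 0.5326 -0.2239]   [ 0.5337 -0.179 ]   [ 0.534  -0.1651]   [ 0.5361 -0.1133]   [ 0.5347 -0.0998]   [ 0.5377 -0.0856]
bar (435, 153, 51, 90) ((508.0838317871094, -195.5365753173828), (41.11979293823242, 19.074352264404297), 1.2309143543243408) ((540.7987060546875, -144.47251892089844), (74.32958221435547, 34.479469299316406), 1.2309001684188843)
bar (366, 155, 41, 91) ((508.2667541503906, -227.6018524169922), (15.819825172424316, 41.56647491455078), 89.40714263916016) ((541.1295166015625, -202.4349365234375), (28.596481323242188, 75.13713073730469), 89.40716552734375)
bar (293, 154, 36, 90) ((506.9512023925781, -259.95355224609375), (40.67892074584961, 13.944758415222168), 1.2690064907073975) ((538.75146484375, -260.9149475097656), (73.53264617919922, 25.2070255279541), 1.2691946029663086)
bar (528, 319, 42, 27) ((577.970703125, -143.2766876220703), (13.846611022949219, 19.31256675720215), 33.36009979248047) ((667.1287231445312, -50.00564956665039), (25.029613494873047, 34.91010284423828), 33.36004638671875)
(145, 287, 108, 61) ((372.2391662597656, 213.98770141601562), (263.99951171875, 139.65260314941406), 87.75499725341797) 1052.5
(196, 181, 19, 25) ((674.103759765625, 194.1233673095703), (43.54802703857422, 59.57205581665039), 87.4615478515625) 283.0
[ 0.1107  0.4582 -0.0451]
```

All three bars are balanced on the rail. The lid has been knocked to about (0.372, 0.214), so I'll go there and look from near.

```bash
python3 -m handwheel '[[[0,0,0.9,0.01,0.03,-0.02,0.6],[0,0,0,0.01,0.055,-0.02,0.6],[0,0,0,0.018,0.055,0,0.6],[0,0,0,0.018,0.055,0,0.6],[0,0,0,0.018,0.055,0,0.6],[0,0,0,0.018,0.055,0,0.6],[0,0,0,0.018,0.055,0,0.6],[0,0,0,0.018,0.045,0.02,0.6],[0,0,0,0.018,0.035,0.03,0.6],[0,0,0,0.012,0.02,0.004,0.6],[0,0,0,0,0,0,0.6],[0,0,0,0,0,0,0.6]]]'
cat > lid.py <<'E'
from h import *
im,c,s=shot('wrist','lid%d'%int(sense()['t']*10));print(s['tcp_pos'],s['q'],yawof(s)[1],s['tool_rot'])
b=mask(im,(105,120,20),(125,255,255));b[330:]=0
m=mask(im,(105,100,15),(125,255,140))
for x in blobs(m,150): print('dark',cv2.boundingRect(x),cv2.contourArea(x),rect(c,x,.04))
for x in blobs(mask(im,(105,150,120),(125,255,255)),300)[:3]: print('border',cv2.boundingRect(x),rect(c,x,.008))
E
python3 lid.py
```

```text
t: 48.75
tcp_pos: [0.4008, 0.2042, 0.1612]
tool_rot: [0.019, 1.0, -0.0, 0.0]
force: [0.4, -0.6, -0.0]
finger_gap: 0.603
gripper_force: 0.0
[0.4008 0.2042 0.1612] [ 0.222   0.4115  1.9323 -0.0004  0.7975 -1.3097] 87.77806376408155 [ 0.0194  0.9998 -0.0001  0.0001]
dark (204, 78, 130, 13) 1472.5 ((308.64898681640625, 171.62002563476562), (107.92650604248047, 9.439698219299316), 87.82537078857422)
dark (315, 112, 17, 86) 1274.5 ((371.1474609375, 215.2962188720703), (14.254622459411621, 76.54764556884766), 87.92164611816406)
dark (283, 271, 48, 13) 486.5 ((494.0626525878906, 194.73309326171875), (13.697249412536621, 48.224178314208984), 0.4485626518726349)
border (183, 78, 281, 139) ((371.7166442871094, 215.51959228515625), (262.3863220214844, 137.64166259765625), 87.77074432373047)
```

```bash
python3 -m handwheel '[[[0,0,0,0.015,0.005,0.03,0.6],[0,0,0,0.015,0.005,0.04,0.6],[0,0,0,0,0,0.04,0.6],[0,0,0,0,0,0.02,0.6],[0,0,0,0,0,0.012,0.6],[0,0,0,0,0,0,0.6]]]'
python3 -m handwheel '[[[0,0,0,0,0,0.001,0.3],[0,0,0,0,0,0,0],[0,0,0,0,0,0,0],[0,0,0,0,0,0,0],[0,0,0,0,0,0,0]]]' 70
```

```text
t: 49.55
tcp_pos: [0.3712, 0.2152, 0.019]
tool_rot: [0.02, 1.0, -0.0, -0.0]
force: [-0.6, -0.3, -0.2]
finger_gap: 0.6
gripper_force: 0.0
t: 50.18
tcp_pos: [0.3712, 0.2157, 0.0193]
tool_rot: [0.019, 1.0, 0.0, 0.001]
force: [0.8, -1.5, 5.9]
finger_gap: 0.169
gripper_force: 69.6
```

```bash
python3 -m handwheel '[[[0,0,0,0,0,-0.01,0],[0,0,0,0,0,-0.03,0],[0,0,0,0,0,-0.04,0],[0,0,0,0,0,-0.03,0],[0,0,0,0,0,0,0]]]' 90
python3 - <<'E'
from h import *
t3=cv2.imread('pics/t3.png')[:,:,::-1].copy()
w9=cv2.imread('pics/w9.png')[:,:,::-1].copy();w10=cv2.imread('pics/w10.png')[:,:,::-1].copy()
hs=cv2.cvtColor(t3,cv2.COLOR_RGB2HSV)
for q in((235,155),(235,212),(270,235),(151,235),(200,261),(170,235)): print('t3',q,hs[q[1],q[0]])
hw=cv2.cvtColor(w9,cv2.COLOR_RGB2HSV)
for q in((300,149),(207,200),(170,200),(423,200),(450,200),(370,200),(320,258)): print('w9',q,hw[q[1],q[0]])
c=cam('top')
m=cv2.inRange(hs,np.array([0,0,110]),np.array([180,38,255]));m[:200]=0;m[272:]=0
for b in blobs(m,500): print(cv2.boundingRect(b),rect(c,b,.05))
E
```

```text
t: 50.8
tcp_pos: [0.3717, 0.2161, 0.1303]
tool_rot: [0.019, 1.0, 0.001, 0.003]
force: [0.5, 0.2, -4.5]
finger_gap: 0.165
gripper_force: 88.6
t3 (235, 155) [ 26  49 184]
t3 (235, 212) [17 28 82]
t3 (270, 235) [ 27  39 183]
t3 (151, 235) [ 20   8 182]
t3 (200, 261) [38 35 29]
t3 (170, 235) [ 24  21 184]
w9 (300, 149) [110 170  63]
w9 (207, 200) [ 50   8 181]
w9 (170, 200) [ 23  54 175]
w9 (423, 200) [ 53  11 179]
w9 (450, 200) [ 22  53 172]
w9 (370, 200) [ 21  14 180]
w9 (320, 258) [120   8  32]
(148, 204, 109, 60) ((573.478515625, 191.94931030273438), (260.51190185546875, 138.9141845703125), 88.56179809570312)
(272, 217, 74, 55) ((543.5701293945312, -61.171470642089844), (171.14154052734375, 124.87374114990234), 89.78059387207031)
```

Run:
```python
from h import *
for f,pos,rot in(('w9',[.5284,.1922,.2287],[.0201,.9998,0,.002]),('w10',[.5725,.1132,.0985],[.0191,.9998,0,-.0002])):
    im=cv2.imread(f'pics/{f}.png')[:,:,::-1].copy();c=cam('wrist',dict(tcp_pos=np.array(pos),tool_rot=np.array(rot)/np.linalg.norm(rot)))
    hs=cv2.cvtColor(im,cv2.COLOR_RGB2HSV);m=cv2.inRange(hs,np.array([0,0,100]),np.array([180,32,255]))
    for y in(170,190,210,225):
        x=np.where(m[y,180:640])[0]+180;print(f,y,'L/R at rim',plane(c,[(x.min()-.5,y),(x[x<638].max()+.5,y)],.05)[:,:2].ravel())
    for x in (220,260,300,360,400):
        yy=np.where(m[100:300,x])[0]+100;print(f,'col',x,yy.min(),yy.max(),plane(c,[(x,yy.min()-.5),(x,yy.max()+.5)],.05)[:,:2].ravel())
```

```text
w9 170 L/R at rim [0.5185 0.0647 0.5289 0.3238]
w9 190 L/R at rim [0.5415 0.0645 0.552  0.3233]
w9 210 L/R at rim [0.5655 0.0632 0.576  0.3227]
w9 225 L/R at rim [0.5842 0.0627 0.5947 0.3217]
w9 col 220 154 190 [0.5013 0.0931 0.543  0.0875]
w9 col 260 154 263 [0.503  0.1366 0.6375 0.1242]
w9 col 300 153 297 [0.5036 0.1802 0.6881 0.1706]
w9 col 360 151 261 [0.5041 0.2456 0.6398 0.2465]
w9 col 400 151 238 [0.5059 0.289  0.6109 0.2938]
w10 170 L/R at rim [0.5377 0.0637 0.5478 0.3223]
w10 190 L/R at rim [0.5514 0.0635 0.5614 0.3226]
w10 210 L/R at rim [0.5657 0.0632 0.5755 0.3217]
w10 225 L/R at rim [0.5768 0.0634 0.5865 0.3218]Traceback (most recent call last):
  File "<stdin>", line 8, in <module>
    return umr_minimum(a, axis, None, out, keepdims, initial, where)
ValueError: zero-size array to reduction operation minimum which has no identity
```

The chamber measures (0.571, 0.193) with yaw about −1.4°, which agrees with the nut position. I'll carry the lid over it.

```bash
python3 -m handwheel '[[[0,0,-0.7,-0.015,-0.002,0,0],[0,0,0,-0.03,-0.003,0,0],[0,0,0,-0.04,-0.004,0,0],[0,0,0,-0.04,-0.004,0,0],[0,0,0,-0.035,-0.003,0,0],[0,0,0,-0.025,-0.002,0,0],[0,0,0,-0.015,0,0,0],[0,0,0,0,0,0,0],[0,0,0,0,0,0,0]]]'
python3 - <<'E'
from h import *
s=sense();print(yawof(s)[1],go([.571,.193,.072]))
im,c,s=shot('top','t5')
b=[x for x in blobs(mask(im,(105,120,60),(125,255,255)),200) if cv2.boundingRect(x)[0]<400]
for x in b: print(cv2.boundingRect(x),rect(c,x,s['tcp_pos'][2]-.0113))
E
```

```text
t: 51.92
tcp_pos: [0.5683, 0.1921, 0.1274]
tool_rot: [0.013, 1.0, -0.0, -0.002]
force: [-0.1, -0.4, -3.6]
finger_gap: 0.162
gripper_force: 88.5
88.48999560592723 [-0.0029  0.001   0.0554]
(180, 181, 74, 86) ((593.5726928710938, 142.54373168945312), (166.24456787109375, 190.70980834960938), 89.24513244628906)
```

```bash
python3 -m handwheel '[[[0,0,0,-0.001,0.001,0.02,0],[0,0,0,0,0,0.02,0],[0,0,0,0,0,0.01,0],[0,0,0,0,0,0.004,0],[0,0,0,0,0,0,0],[0,0,0,0,0,0,0]]]'
```

```text
t: 52.72
tcp_pos: [0.5717, 0.1932, 0.075]
tool_rot: [0.013, 1.0, 0.0, 0.001]
force: [-0.0, -0.0, -3.8]
finger_gap: 0.165
gripper_force: 88.5
```

```bash
python3 -m handwheel '[[[0,0,0,0,0,0.002,0],[0,0,0,0,0,0.002,0],[0,0,0,0,0,0.0015,0],[0,0,0,0,0,0,0],[0,0,0,0,0,0,0]]]'
```

```text
t: 53.35
tcp_pos: [0.5711, 0.1931, 0.0694]
tool_rot: [0.013, 1.0, -0.0, 0.0]
force: [-2.0, -0.7, 4.0]
finger_gap: 0.166
gripper_force: 89.4
```

Seated, at TCP 0.0694 as expected with an upward load. I'll release, back away and check.

```bash
python3 -m handwheel '[[[0,0,0,0,0,0,0.25],[0,0,0,0,0,0,0.4],[0,0,0,0,0,0,0.5],[0,0,0,0,0,-0.03,0.5],[0,0,0,0,0,-0.05,0.5],[0,0,0,0,0,-0.05,0.5],[0,0,0,0.05,0,-0.03,0.5],[0,0,0,0.05,0,0,0.5],[0,0,0,0,0,0,0.5],[0,0,0,0,0,0,0.5]]]'
python3 - <<'E'
from h import *
im,c,s=shot('wrist','end');print(s['tcp_pos'])
for x in blobs(mask(im,(105,150,120),(125,255,255)),300)[:3]: print('lid',cv2.boundingRect(x),rect(c,x,.058))
m=mask(im,(105,100,15),(125,255,140))
for x in blobs(m,150): print('dark',cv2.boundingRect(x),rect(c,x,.09))
E
python3 rail.py | grep top
```

```text
t: 54.6
tcp_pos: [0.4721, 0.1959, 0.2292]
tool_rot: [0.013, 1.0, 0.0, 0.001]
force: [0.8, -0.2, 1.4]
finger_gap: 0.499
gripper_force: 0.0
[0.4721 0.1959 0.2292]
lid (196, 202, 234, 85) ((555.8748168945312, 194.2344207763672), (262.0070495605469, 108.20732879638672), 88.4508285522461)
lid (265, 300, 96, 10) ((636.6963500976562, 192.28680419921875), (119.12633514404297, 13.247588157653809), 88.44095611572266)
dark (306, 230, 14, 73) ((565.461669921875, 194.15292358398438), (14.530779838562012, 87.32579040527344), 88.43824005126953)
dark (297, 308, 32, 23) ((632.0078735351562, 192.27499389648438), (35.098045349121094, 29.987932205200195), 88.43103790283203)
dark (196, 200, 233, 7) ((492.7737731933594, 195.5882568359375), (232.9038543701172, 6.12783145904541), 88.19508361816406)
dark (291, 192, 42, 6) ((483.4455871582031, 195.2929229736328), (40.953243255615234, 5.207273483276367), 88.46841430664062)
top rail ((546.4595947265625, -105.2371826171875), (43.709537506103516, 16.086137771606445), 88.8557357788086)
top rail ((543.9409790039062, -171.92491149902344), (34.57498550415039, 18.383880615234375), 88.78392028808594)
top rail ((541.4678955078125, -232.9630889892578), (32.392696380615234, 16.10115623474121), 88.7160415649414)
top rail ((540.0429077148438, -295.41961669921875), (32.56173324584961, 16.126401901245117), 88.64732360839844)
top bars@.094 (364, 228, 12, 32) ((542.0817260742188, -200.02342224121094), (24.90829086303711, 69.83637237548828), 88.72633361816406)
top bars@.094 (390, 228, 13, 32) ((540.8079833984375, -260.32891845703125), (69.92140197753906, 25.434432983398438), 1.339699387550354)
top bars@.094 (337, 229, 12, 31) ((542.2533569335938, -139.91400146484375), (68.44931030273438, 24.438907623291016), 1.0721546411514282)
```

```bash
python3 -c "
from station import *
print(sign_off())"
```

```text
the job is handed in; nothing more can be done
None
```

The chamber is vented, all three bars lie level and crosswise on the green rail within about 2.5 mm of its centre line, and the lid is back on the empty chamber within about 2 mm; I handed the job in at about 55 s of the 210 s allowed.

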